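# Bolt down a chamber cover crosswise

## Robot

A 6-joint arm with a two-finger parallel gripper is mounted at the origin on a cart in front of the work surface, level with it; the furniture and walls round the work are solid. World frame = base frame: x ahead of the robot, y to its left, z up, the work surface at z = 0. Lengths are in mm, angles in rad, forces in N, time in s.
With the tool pointing down it reaches from about 350 to 975 mm from the base axis. Payload 7.1 kg.
Tool frame: the origin (TCP) lies at the very end of the fingers, on their centre line; the grasp point (between the pads) lies 19 mm behind it; x points along the fingers, y is the direction in which the jaws open and shut, and the axes are right-handed (so a half turn about x gives the same grasp; the last joint's range is limited). The gripper opens to 88 mm and grips with 3 to 60 N. Pads are 20 mm wide; open, the fingers measure 115 mm over their backs; the gripper's body (75 mm by 178 mm) begins 61 mm behind the grasp point.
Start: joints at [-1.218, 0.423, 1.63, -0, 1.089, -0.019], TCP at [227.074, -582.273, 222.675] pointing down, gripper open.
Joint ranges: [-3, 3], [-0.9, 2.11], [0.09, 2.58], [-1.31, 4.45], [0.11, 2.69], [-2.54, 2.54]. Speed limits (rad/s): [2.39, 2.39, 3.01, 3.14, 3.14, 3.14].

## Interface

Orientations are given as a rotation vector (axis times angle).
In Python, from workcell import ctrl gives the robot as it stands. The module is installed in compiled form; this text tells all that it offers.
- The arm moves only by the tool carry_out, never from a script. Its argument "commands" is a list of rows, each a list of 6 numbers: the shift along the tool's x, y, z in m, then the turn, a rotation vector about the tool's x, y, z in degrees. In form: [[tx, ty, tz, rx, ry, rz], ...]. A call has 1 to 8 rows; each row shifts and turns the pose as measured when the row begins, along the tool's axes as they then stand; what a row does not reach is not made up. A row lasts 1/8 s, in which the tool goes at most 62.5 mm and 10.7 degrees, less where a joint would pass 70% of its speed; a pose out of reach is approached as far as the arm can. A call with a gripper value outside its range is refused whole. "grip" is the closure, from 0 (fully open) to 1 (shut), set as the call begins (left out, the last holds). The fingers move at their own pace and stop on an object; the grip force is fixed at half the most. Time passes only in rows, so rows that do not move let the fingers close. It gives the time, the measured TCP pose, the force and the opening at its end, in the units of the state.
- ctrl.get_obs(): the state, without advancing time (a new reading comes with each control period).
- ctrl.get_image(name): name is "scene" or "top"; returns a dict with "pixels" (480x640x3 uint8, blue, green, red), "intrinsics" (3x3 intrinsics, pixels), "rvec" (rotation vector, rad) and "tvec" (3), from world to camera coordinates, as OpenCV has them. Camera axes: x right, y down, z forward; pixel columns grow to the right and rows downward; lengths in mm; the calibration is good to about 2 mm. A picture is of the moment at which its call begins. There is no depth.
- ctrl.close_job(): hands the job in, once; it reports no verdict.
The state is a dict: "t": time; "qpos": joint angles; "qvel": joint speeds; "joint_torque": joint torques, N m; "ee_pos": TCP position; "orientation": TCP orientation; "ft_force": force on the tool from outside, world axes, zero at the start; "moment": the same for the moment, N m; "width": finger opening in mm.
Only numpy, scipy, OpenCV 4.12 (cv2) and the standard library are available. Lean on these libraries where they do the work, as an engineer would, in place of code of your own. Each camera call takes 0.05 s, during which the arm holds its last target. There are 200 camera calls.

## Task

Tighten the four knob screws of the chamber's cover crosswise and in two rounds, so that the cover comes down level: in the first round turn every screw about a twelfth of a turn (30 degrees), one diagonal pair and then the other, without seating the cover; in the second round tighten one diagonal pair and then the other until the cover bears on its seats and each screw is felt to be snug. Never let the cover tip noticeably and never overtighten a screw. Leave the things around it alone.

Things in the scene. Friction and masses are not known exactly. Their poses are not given: they have to be found in the camera images.
- chamber: the small infiltration chamber, fixed to the worktop: a square grey box 150x150 mm, 44 mm high, on a 166x166x8 mm foot flange, with a short steel port stub on its +x side; origin at the centre of its underside, z up; its four screws stand at x, y = +-50 mm in this frame; its yaw is within 0.35 rad of square to the robot
- cover: the square light-metal cover over the chamber, 150x150x10 mm with a round sight window; origin at the centre of its underside, z up. At the start it floats on a springy rubber gasket with its underside 53 mm above the worktop; it must come down about 3.2 to 6.8 mm (how much differs from chamber to chamber and is not measured) onto four hard metal seats directly under the screws
- screw_1: near left cover screw (x -50, y +50 mm in chamber's frame; screw_3 is diagonal): steel neck with a black ribbed round knob 34 mm across, 26 mm tall. Origin on its upright axis where its washer meets the cover, 63 mm above the worktop at angle 0; the knob spans 12 to 38 mm above it; grip across any diameter, 40 N. It sinks 4 mm per rad: sink with it; pushing down adds to its clamping
- turn_1 (a joint): angle of screw_1, rad; 0 to 0.15 at the start, grows clockwise from above (tightening), stays where left. Its knob sits on a torsion spring, 1.5 N m per rad: it winds up against the screw and springs back when let go. The screw runs at 0.3 N m plus 0.004 N m per N of clamping; seated, about 0.27 N m more per rad of the hand. Snug: 45 N, felt as 0.48 N m (some 30 N stay); over 65 N (0.56 N m) is too tight
- screw_2: far left cover screw (x +50, y +50 mm in chamber's frame; screw_4 is diagonal): steel neck with a black ribbed round knob 34 mm across, 26 mm tall. Origin on its upright axis where its washer meets the cover, 63 mm above the worktop at angle 0; the knob spans 12 to 38 mm above it; grip across any diameter, 40 N. It sinks 4 mm per rad: sink with it; pushing down adds to its clamping
- turn_2 (a joint): angle of screw_2, rad; 0 to 0.15 at the start, grows clockwise from above (tightening), stays where left. Its knob sits on a torsion spring, 1.5 N m per rad: it winds up against the screw and springs back when let go. The screw runs at 0.3 N m plus 0.004 N m per N of clamping; seated, about 0.27 N m more per rad of the hand. Snug: 45 N, felt as 0.48 N m (some 30 N stay); over 65 N (0.56 N m) is too tight
- screw_3: far right cover screw (x +50, y -50 mm in chamber's frame; screw_1 is diagonal): steel neck with a black ribbed round knob 34 mm across, 26 mm tall. Origin on its upright axis where its washer meets the cover, 63 mm above the worktop at angle 0; the knob spans 12 to 38 mm above it; grip across any diameter, 40 N. It sinks 4 mm per rad: sink with it; pushing down adds to its clamping
- turn_3 (a joint): angle of screw_3, rad; 0 to 0.15 at the start, grows clockwise from above (tightening), stays where left. Its knob sits on a torsion spring, 1.5 N m per rad: it winds up against the screw and springs back when let go. The screw runs at 0.3 N m plus 0.004 N m per N of clamping; seated, about 0.27 N m more per rad of the hand. Snug: 45 N, felt as 0.48 N m (some 30 N stay); over 65 N (0.56 N m) is too tight
- screw_4: near right cover screw (x -50, y -50 mm in chamber's frame; screw_2 is diagonal): steel neck with a black ribbed round knob 34 mm across, 26 mm tall. Origin on its upright axis where its washer meets the cover, 63 mm above the worktop at angle 0; the knob spans 12 to 38 mm above it; grip across any diameter, 40 N. It sinks 4 mm per rad: sink with it; pushing down adds to its clamping
- turn_4 (a joint): angle of screw_4, rad; 0 to 0.15 at the start, grows clockwise from above (tightening), stays where left. Its knob sits on a torsion spring, 1.5 N m per rad: it winds up against the screw and springs back when let go. The screw runs at 0.3 N m plus 0.004 N m per N of clamping; seated, about 0.27 N m more per rad of the hand. Snug: 45 N, felt as 0.48 N m (some 30 N stay); over 65 N (0.56 N m) is too tight
- hex_key: T-handled hex key, 58x98x13 mm, lying near the chamber; a bystander, origin at the centre of its underside
- base_mould: small steel base mould, 39x53x10 mm, lying in front of the chamber; a bystander, origin at the centre of its underside
- cassette: tissue cassette, 28x40x12 mm, lying to the right of the chamber; a bystander, origin at the centre of its underside
- beaker: small beaker, 57 mm wide, 69 mm tall, behind the chamber; a bystander, origin at the centre of its underside
- petri_dish: petri dish, 60 mm wide, 15 mm tall, front left of the worktop; a bystander, origin at the centre of its underside

How it is judged (in metres and radians):
On the way, in this order (a step that is already met when the one before it is completed fails the run):
1. first round, first pair: both screws of one diagonal turned to at least 0.35 rad, the other two still below 0.25 rad (((value of joint each of turn_1, turn_3 above 0.35 rad and value of joint each of turn_2, turn_4 below 0.25 rad) or (value of joint each of turn_2, turn_4 above 0.35 rad and value of joint each of turn_1, turn_3 below 0.25 rad))), for 0.1 s.
2. first round done: all four turned to at least 0.35 rad, none tight yet (each clamps with less than 15 N) (value of joint each of turn_1, turn_2, turn_3, turn_4 above 0.35 rad and contact force between each of screw_1, screw_2, screw_3, screw_4 and cover below 15 N), for 0.1 s.
3. second round, first pair: both screws of one diagonal clamp the cover with more than 15 N, the other two with less (((contact force between each of screw_1, screw_3 and cover above 15 N and contact force between each of screw_2, screw_4 and cover below 15 N) or (contact force between each of screw_2, screw_4 and cover above 15 N and contact force between each of screw_1, screw_3 and cover below 15 N))), for 0.1 s.
At the end, for the whole second after the job is handed in: each of the four screws clamps the cover with 12 to 65 N, the cover is level within 0.012 rad and at rest (contact force between screw_1 and cover between 12 and 65 N and contact force between screw_2 and cover between 12 and 65 N and contact force between screw_3 and cover between 12 and 65 N and contact force between screw_4 and cover between 12 and 65 N and angle between cover's own z axis and vertical below 0.012 rad and linear speed of cover below 0.005 m/s); the robot touches nothing.
It fails at once if a screw is overtightened: it presses on the cover with more than 65 N (contact force between any of screw_1, screw_2, screw_3, screw_4 and cover above 65 N).
It fails at once if the cover tips by more than 0.045 rad (one screw run down far ahead of the others) (angle between cover's own z axis and vertical above 0.045 rad).
It fails at once if a bystander is moved by more than 20 mm (distance of any of hex_key, base_mould, cassette, beaker, petri_dish from where it was at the start of the episode above 0.02 m).
It also fails if it takes over 72 s, if anything falls off the work surface, if the arm or the gripper's body presses on something with over 40 N, if the wrist force passes 120 N, or if a joint passes its speed limit or range.

## Working session

There is one attempt and no reset: what is moved stays moved. The work goes in short steps, Python scripts to look and compute and a tool call to move; the robot and the scene stay as the last step left them, time stands still between calls to the robot, and variables do not carry over. Pictures are saved under pics/ and viewed, about 8 in all and at most 12, crops included, and the job is handed in when it is done.

Besides the shell and the picture viewer there is one more tool, called after "Emit:" as name([rows], argument=value, ...), one row to a line, values as JSON. carry_out: Moves the arm, as the interface text tells. Its arguments: {"type":"object","properties":{"commands":{"type":"array"},"grip":{"type":"number"}},"required":["commands"]}

```bash
mkdir -p pics
python3 - <<'E'
from workcell import ctrl
import cv2,numpy as np
o=ctrl.get_obs()
for k,v in o.items(): print(k,np.round(v,3))
for n in("top","scene"):
    i=ctrl.get_image(n); cv2.imwrite(f"pics/{n}0.png",i["pixels"]); print(n,i["intrinsics"],i["rvec"],i["tvec"])
    np.savez(f"{n}0.npz",**i)
E
```

```text
t 0.0
qpos [-1.218  0.424  1.631 -0.     1.089 -0.019]
qvel [-0.002 -0.001  0.    -0.001 -0.001  0.001]
joint_torque [-1.0000e-03 -5.4464e+01 -2.7366e+01  6.4000e-02  2.3000e-02 -0.0000e+00]
ee_pos [ 226.903 -581.752  221.897]
orientation [ 2.019  0.381 -2.019]
ft_force [-0.516  0.263  0.29 ]
moment [-0.004  0.012  0.024]
width 87.915
top [[590.940621     0.         316.37054747]
 [  0.         590.940621   235.4779611 ]
 [  0.           0.           1.        ]] [ 2.14246638 -2.1477528   0.10973138] [  97.31043319  555.65651731 1054.39408241]
scene [[487.01073606   0.         320.76524377]
 [  0.         487.01073606 245.73927523]
 [  0.           0.           1.        ]] [ 0.75989518 -2.49829273  1.18781865] [497.71347513 206.13321222 744.26061029]
```

View pics/top0.png

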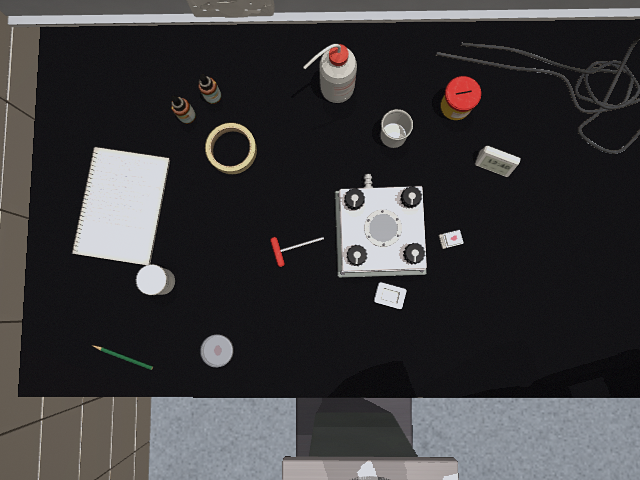

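View pics/scene0.png

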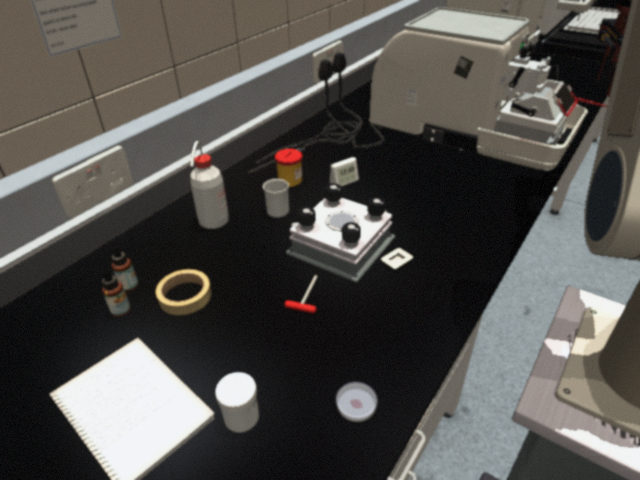

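```bash
cat > h.py <<'E'
import numpy as np,cv2
from scipy.spatial.transform import Rotation as R
def cam(d): return cv2.Rodrigues(np.array(d["rvec"]))[0],np.array(d["tvec"]).ravel(),np.array(d["intrinsics"])
def proj(P,d): return cv2.projectPoints(np.asarray(P,float),np.array(d["rvec"]),np.array(d["tvec"]),np.array(d["intrinsics"]),None)[0][:,0]
def back(uv,z,d):
    Rm,t,K=cam(d); ray=Rm.T@np.linalg.inv(K)@np.array([*uv,1.]); c=-Rm.T@t
    return c+ray*(z-c[2])/ray[2]
E
python3 - <<'E'
from h import *
from scipy.optimize import least_squares
d=dict(np.load("top0.npz")); im=d["pixels"]; g=cv2.cvtColor(im,cv2.COLOR_BGR2GRAY)
# cover quad from bright mask
m=np.zeros_like(g); m[180:282,328:434]=(g[180:282,328:434]>195)*255
m=cv2.morphologyEx(m,cv2.MORPH_CLOSE,np.ones((3,3)))
cs=max(cv2.findContours(m,0,1)[0],key=cv2.contourArea); r=cv2.minAreaRect(cs); print("rect",r)
for p in cv2.boxPoints(r): print(p,back(p,63,d).round(1))
# knobs
kn=[]
for u,v in[(356,255),(354,199),(411,196),(414,253)]:
    w=g[v-14:v+15,u-14:u+15]; mm=(w<70).astype(np.uint8)
    c=max(cv2.findContours(mm,0,1)[0],key=cv2.contourArea); (a,b),rad=cv2.minEnclosingCircle(c); M=cv2.moments(cv2.convexHull(c))
    cc=(u-14+M["m10"]/M["m00"],v-14+M["m01"]/M["m00"]); kn.append(cc); print(np.round(cc,1),(u-14+a,v-14+b),rad,back(cc,95,d).round(1))
P=np.array([back(c,96,d)[:2] for c in kn]); 
L=np.array([[-50,50],[50,50],[50,-50],[-50,-50]])
f=lambda q:(L@np.array([[np.cos(q[2]),np.sin(q[2])],[-np.sin(q[2]),np.cos(q[2])]])+q[:2]-P).ravel()
s=least_squares(f,[600,-50,0]); print(s.x,s.fun.round(1))
# scene-camera check: project estimated knob tops
d2=dict(np.load("scene0.npz")); q=s.x
S=L@np.array([[np.cos(q[2]),np.sin(q[2])],[-np.sin(q[2]),np.cos(q[2])]])+q[:2]; print(S.round(1))
a=cv2.resize(im[170:290,320:440],(480,480),interpolation=cv2.INTER_CUBIC); b=cv2.resize(d2["pixels"][170:290,275:415],(560,480),interpolation=cv2.INTER_CUBIC)
for z in(75,101):
  pts=np.array([[x+17*np.cos(t),y+17*np.sin(t),z] for x,y in S for t in np.linspace(0,6.28,24)])
  for p in proj(pts,d): cv2.circle(a,tuple(int(k) for k in (p-[320,170])*4+2),1,(0,0,255) if z==101 else(0,255,0),-1)
  for p in proj(pts,d2): cv2.circle(b,tuple(int(k) for k in (p-[275,170])*4+2),1,(0,0,255)if z==101 else(0,255,0),-1)
cv2.imwrite("pics/z1.png",cv2.resize(np.hstack([a,b]),(800,369)))
E
```

```text
rect ((382.60638427734375, 225.09463500976562), (90.9173812866211, 83.5692138671875), 88.51213073730469)
[339.65552 180.73622] [652.7  52.8  63. ]
[423.19653 178.56633] [655.8 -98.6  63. ]
[425.55725 269.45306] [490.8 -98.9  63. ]
[342.01624 271.62292] [487.3  49.6  63. ]
[356.3 255. ] (356.1774196624756, 254.91935443878174) 10.313224792480469 [514.1  25.3  95. ]
[353.  195.5] (352.5, 194.0) 15.403021812438965 [619.1  30.   95. ]
[412.4 194.5] (411.0, 196.0) 19.799089431762695 [620.2 -74.   95. ]
[413.4 253.1] (413.3148145675659, 253.28703689575195) 10.927300453186035 [517.  -73.5  95. ]
[ 5.67444926e+02 -2.29500086e+01  2.03947930e-02] [ 2.5  0.7 -2.4 -2.  -1.6  1.9  1.5 -0.6]
[[516.4  26. ]
 [616.4  28.1]
 [618.5 -71.9]
 [518.5 -74. ]]
```

View pics/z1.png

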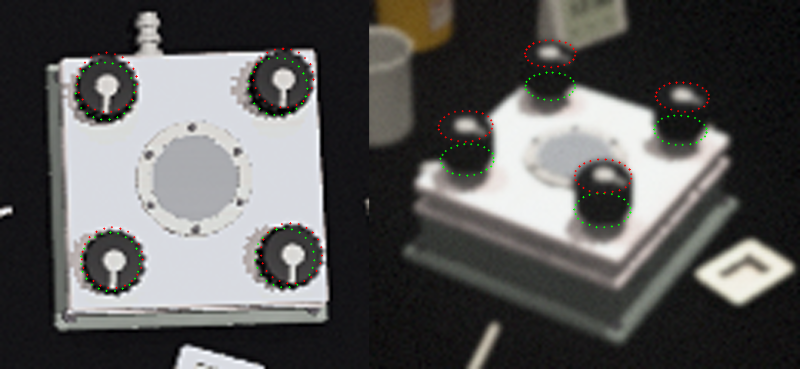

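```bash
cat > fit.py <<'E'
from h import *
from scipy.optimize import minimize
L=np.array([[-50,50],[50,50],[50,-50],[-50,-50]])
def S(q): c,s=np.cos(q[2]),np.sin(q[2]); return L@np.array([[c,s],[-s,c]])+q[:2]
T=np.linspace(0,2*np.pi,40)
def run(name,x0,y0,w,h,ks,thr,yaw=None):
    d=dict(np.load(name+"0.npz")); g=cv2.cvtColor(d["pixels"],6)
    k=6; G=cv2.resize(g[y0:y0+h,x0:x0+w],(w*k,h*k),interpolation=cv2.INTER_LINEAR)
    to=lambda P:((proj(P,d)-[x0,y0]+.5)*k).astype(np.int32)
    def rend(q):
        m=np.zeros_like(G)
        for i,(x,y) in enumerate(S(q)):
            if i in ks: cv2.fillConvexPoly(m,cv2.convexHull(to([[x+17*np.cos(t),y+17*np.sin(t),z] for z in(75,101) for t in T])),1)
        return m
    def cost(q):
        q=np.r_[q[:2],q[2]/100 if yaw is None else yaw]
        c,s=np.cos(q[2]),np.sin(q[2]); co=(L*1.48)@np.array([[c,s],[-s,c]])+q[:2]
        m=rend(q); ring=cv2.dilate(m,np.ones((25,25)))
        ok=np.zeros_like(G); cv2.fillConvexPoly(ok,to(np.c_[co,np.full(4,63)]),1)
        dark=(G<thr).astype(np.uint8); ok=ok&ring
        # caps are bright: count only core dark
        return (((m==1)&(dark==0)).sum()*1.0+((m==0)&(dark==1)&(ok==1)).sum())/k/k
    best=min((minimize(cost,[567+a,-23+b,y],method="Nelder-Mead",options=dict(initial_simplex=[[567+a,-23+b,y],[571+a,-23+b,y],[567+a,-19+b,y],[567+a,-23+b,y+3]])) for a in(-2,2) for b in(-2,2) for y in(1,)),key=lambda r:r.fun)
    q=np.r_[best.x[:2],best.x[2]/100]; print(name,ks,q.round(4),best.fun); return q
for thr in(60,90): run("top",320,170,120,120,(0,1,2,3),thr)
q=run("top",320,170,120,120,(0,3),75)
run("scene",275,170,140,120,(0,1,2,3),90); run("scene",275,170,140,120,(0,3),90)
E
python3 fit.py
python3 - <<'E'
from h import *
# yaw from cover edges (view px ->image px)
d=dict(np.load("top0.npz"))
c=[back(np.array(p)/369*120+[320,170]-.5,63,d) for p in[(70,312),(62,60),(316,50),(327,302)]]
c=np.array(c)[:,:2]; print(c.round(1),c.mean(0))
print([np.arctan2(-(v:=c[j]-c[i])[0],v[1])if 0 else np.arctan2(v[1],v[0]).round(4) for i,j in((0,1),(3,2),(2,1),(3,0))],"last two -pi/2")
E
```

```text
top (0, 1, 2, 3) [ 5.659615e+02 -2.282460e+01  2.800000e-02] 698.4722222222222
top (0, 1, 2, 3) [ 5.657656e+02 -2.292720e+01  3.000000e-02] 331.30555555555554
top (0, 3) [ 5.660303e+02 -2.279220e+01  3.260000e-02] 197.7777777777778
scene (0, 1, 2, 3) [ 5.637008e+02 -1.565090e+01  2.830000e-02] 281.94444444444446
scene (0, 3) [ 5.642057e+02 -1.909520e+01  4.000000e-03] 156.94444444444443
[[488.5  49.1]
 [637.4  52.9]
 [642.5 -96.6]
 [493.9 -99.5]] [565.57570974 -23.52791405]Traceback (most recent call last):
  File "<stdin>", line 6, in <module>
NameError: name 'v' is not defined
```

```bash
cat > s.py <<'E'
import sys
from h import *
from workcell import ctrl
SC={1:(514.4,25.5),2:(614.3,28.4),3:(617.2,-71.5),4:(517.3,-74.5)}
def show(tgt=None):
    o=ctrl.get_obs(); p=np.array(o["ee_pos"]); M=R.from_rotvec(o["orientation"]).as_matrix()
    print("t",round(o["t"],2),"p",p.round(1),"F",np.round(o["ft_force"],1),"M",np.round(o["moment"],3),"w",round(o["width"],1),"q1,q6",np.round(o["qpos"],2)[[0,5]])
    print("tool x",M[:,0].round(3),"y ang deg",np.degrees(np.arctan2(M[1,1],M[0,1])).round(1))
    # tilt correction
    ax=M.T@np.cross(M[:,0],[0,0,-1]); print("tilt fix deg (tool)",np.degrees(ax).round(2))
    if tgt is not None: print("shift tool mm to",tgt,(M.T@(np.array(tgt)-p)).round(1))
if __name__=="__main__":
    a=sys.argv[1:]
    show((*SC[int(a[0])],float(a[1])) if a else None)
E
python3 s.py 1 140
```

```text
t 0.1 p [ 226.9 -581.8  222. ] F [ 0.8 -0.6  0.8] M [-0.035  0.001  0.039] w 87.4 q1,q6 [-1.22 -0.02]
tool x [-0.     0.001 -1.   ] y ang deg -68.7
tilt fix deg (tool) [ 0.   -0.    0.07]
shift tool mm to (514.4, 25.5, 140.0) [  82.6 -461.3 -488.5]
```

```bash
cat > plan.py <<'E'
# usage: plan.py screw z yang nrows
import sys
from s import *
def plan(tgt,yang,n):
    o=ctrl.get_obs(); p=np.array(o["ee_pos"]); M=R.from_rotvec(o["orientation"]).as_matrix()
    a=np.degrees(np.arctan2(M[1,1],M[0,1])); dv=(np.array(tgt)-p)/n/1000
    da=(yang-a)/n
    rows=[]
    for k in range(n):
        th=np.radians(a+da*k); y=np.array([np.cos(th),np.sin(th),0]); z=np.array([np.sin(th),-np.cos(th),0])
        rows.append([round(-dv[2],4),round(dv@y,4),round(dv@z,4),round(-da,1),0,0])
    print("dist/row mm",np.linalg.norm(dv*1000).round(1)); print(rows)
if __name__=="__main__":
    a=sys.argv[1:]; show((*SC[int(a[0])],float(a[1]))); plan((*SC[int(a[0])],float(a[1])),float(a[2]),int(a[3]))
E
python3 plan.py 1 125 20 13
```

```text
t 0.1 p [ 226.9 -581.8  222. ] F [ 0.8 -0.6  0.8] M [-0.035  0.001  0.039] w 87.4 q1,q6 [-1.22 -0.02]
tool x [-0.     0.001 -1.   ] y ang deg -68.7
tilt fix deg (tool) [ 0.   -0.    0.07]
shift tool mm to (514.4, 25.5, 125.0) [  97.6 -461.3 -488.5]
dist/row mm 52.2
[[np.float64(0.0075), np.float64(-0.0355), np.float64(-0.0376), np.float64(-6.8), 0, 0], [np.float64(0.0075), np.float64(-0.0308), np.float64(-0.0415), np.float64(-6.8), 0, 0], [np.float64(0.0075), np.float64(-0.0256), np.float64(-0.0449), np.float64(-6.8), 0, 0], [np.float64(0.0075), np.float64(-0.0201), np.float64(-0.0476), np.float64(-6.8), 0, 0], [np.float64(0.0075), np.float64(-0.0143), np.float64(-0.0497), np.float64(-6.8), 0, 0], [np.float64(0.0075), np.float64(-0.0083), np.float64(-0.051), np.float64(-6.8), 0, 0], [np.float64(0.0075), np.float64(-0.0022), np.float64(-0.0516), np.float64(-6.8), 0, 0], [np.float64(0.0075), np.float64(0.004), np.float64(-0.0515), np.float64(-6.8), 0, 0], [np.float64(0.0075), np.float64(0.0101), np.float64(-0.0507), np.float64(-6.8), 0, 0], [np.float64(0.0075), np.float64(0.016), np.float64(-0.0491), np.float64(-6.8), 0, 0], [np.float64(0.0075), np.float64(0.0217), np.float64(-0.0469), np.float64(-6.8), 0, 0], [np.float64(0.0075), np.float64(0.0271), np.float64(-0.044), np.float64(-6.8), 0, 0], [np.float64(0.0075), np.float64(0.0322), np.float64(-0.0404), np.float64(-6.8), 0, 0]]
```

Emit:
carry_out([
  [0.0075,-0.0355,-0.0376,-6.8,0,0],
  [0.0075,-0.0308,-0.0415,-6.8,0,0],
  [0.0075,-0.0256,-0.0449,-6.8,0,0],
  [0.0075,-0.0201,-0.0476,-6.8,0,0],
  [0.0075,-0.0143,-0.0497,-6.8,0,0],
  [0.0075,-0.0083,-0.051,-6.8,0,0],
  [0.0075,-0.0022,-0.0516,-6.8,0,0],
  [0.0075,0.004,-0.0515,-6.8,0,0],
], grip=0.36)

```text
t: 1.1
ee_pos: [403.0, -198.1, 159.2]
orientation: [1.374, 1.094, -1.373]
ft_force: [0.3, -0.1, -0.1]
width: 56.6
```

```bash
python3 plan.py 1 125 20 6 | sed 's/np.float64//g'
```

```text
t 1.1 p [ 403.  -198.1  159.2] F [ 0.3 -0.1 -0.1] M [-0.013 -0.    -0.007] w 56.6 q1,q6 [-0.48 -0.26]
tool x [-0.     0.001 -1.   ] y ang deg -12.9
tilt fix deg (tool) [ 0.   -0.04  0.02]
shift tool mm to (514.4, 25.5, 125.0) [  34.4   58.5 -242.9]
dist/row mm 42.0
[[(0.0057), (0.0097), (-0.0405), (-5.5), 0, 0], [(0.0057), (0.0136), (-0.0394), (-5.5), 0, 0], [(0.0057), (0.0173), (-0.0379), (-5.5), 0, 0], [(0.0057), (0.0208), (-0.0361), (-5.5), 0, 0], [(0.0057), (0.0242), (-0.0339), (-5.5), 0, 0], [(0.0057), (0.0273), (-0.0314), (-5.5), 0, 0]]
```

Emit:
carry_out([
  [0.0057,0.0097,-0.0405,-5.5,0,0],
  [0.0057,0.0136,-0.0394,-5.5,0,0],
  [0.0057,0.0173,-0.0379,-5.5,0,0],
  [0.0057,0.0208,-0.0361,-5.5,0,0],
  [0.0057,0.0242,-0.0339,-5.5,0,0],
  [0.0057,0.0273,-0.0314,-5.5,0,0],
  [0,0,0,0,0,0],
])

```text
t: 1.98
ee_pos: [514.8, 37.8, 122.6]
orientation: [0.928, 1.366, -0.929]
ft_force: [-0.0, 0.2, 0.2]
width: 56.4
```

```bash
python3 plan.py 1 72 20 2 | sed 's/np.float64//g'
python3 - <<'E'
from h import *
from workcell import ctrl
i=ctrl.get_image("scene"); j=ctrl.get_image("top")
a=cv2.resize(i["pixels"][100:290,240:440],(600,570)); cv2.imwrite("pics/above1.png",a)
E
```

```text
t 1.98 p [514.8  37.8 122.6] F [-0.   0.2  0.2] M [-0.013 -0.121 -0.011] w 56.4 q1,q6 [ 0.05 -0.33]
tool x [-0.002  0.001 -1.   ] y ang deg 21.5
tilt fix deg (tool) [ 0.   -0.1   0.09]
shift tool mm to (514.4, 25.5, 72.0) [50.6 -4.8 11.4]
dist/row mm 26.0
[[(0.0253), (-0.0025), (0.0057), (0.8), 0, 0], [(0.0253), (-0.0024), (0.0057), (0.8), 0, 0]]
```

View pics/above1.png

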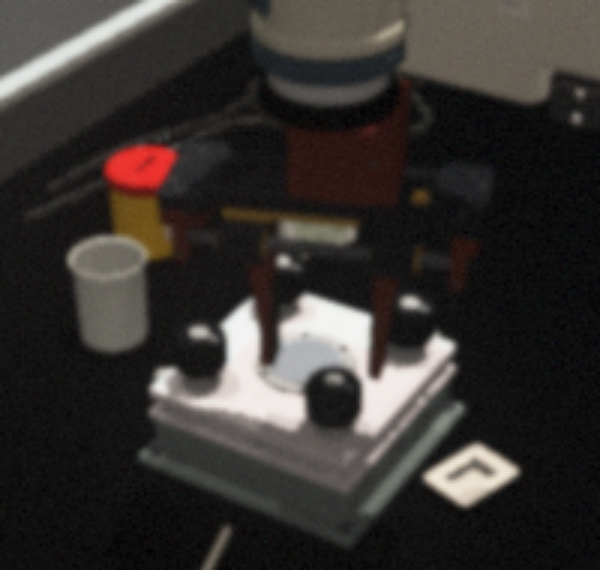

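Emit:
carry_out([
  [0.0,-0.0048,0.0114,1,0.1,0],
  [0,0,0,0,0,0],
])

```text
t: 2.33
ee_pos: [512.2, 20.9, 122.8]
orientation: [0.947, 1.36, -0.949]
ft_force: [0.7, -0.5, -0.2]
width: 56.3
```

```bash
python3 s.py 1 72
```

```text
t 2.33 p [512.2  20.9 122.8] F [ 0.7 -0.5 -0.2] M [-0.011 -0.147 -0.072] w 56.3 q1,q6 [ 0.02 -0.34]
tool x [-0.004  0.002 -1.   ] y ang deg 20.1
tilt fix deg (tool) [ 0.  -0.2  0.2]
shift tool mm to (514.4, 25.5, 72.0) [50.8  3.8 -3.4]
```

Emit:
carry_out([
  [0.0,0.0036,-0.0034,0,0,0],
  [0,0,0,0,0,0],
])

```text
t: 2.58
ee_pos: [514.4, 24.1, 123.2]
orientation: [0.95, 1.358, -0.951]
ft_force: [0.2, 0.9, -0.1]
width: 56.3
```

```bash
python3 s.py 1 72
```

```text
t 2.58 p [514.4  24.1 123.2] F [ 0.2  0.9 -0.1] M [-0.028 -0.055  0.009] w 56.3 q1,q6 [ 0.02 -0.33]
tool x [-0.004  0.002 -1.   ] y ang deg 19.9
tilt fix deg (tool) [ 0.   -0.19  0.17]
shift tool mm to (514.4, 25.5, 72.0) [51.2  0.6 -1.1]
```

Emit:
carry_out([
  [0.02,0.0003,-0.0005,0,0,0],
  [0.02,0.0003,-0.0005,0,0,0],
  [0.003,0,0,0,0,0],
  [0,0,0,0,0,0],
])

```text
t: 3.08
ee_pos: [515.5, 25.5, 80.2]
orientation: [0.951, 1.356, -0.95]
ft_force: [0.5, 0.3, 0.7]
width: 56.2
```

```bash
python3 s.py 1 72
```

```text
t 3.08 p [515.5  25.5  80.2] F [0.5 0.3 0.7] M [-0.021 -0.075  0.015] w 56.2 q1,q6 [ 0.02 -0.32]
tool x [-0.002  0.002 -1.   ] y ang deg 19.9
tilt fix deg (tool) [ 0.   -0.15  0.06]
shift tool mm to (514.4, 25.5, 72.0) [ 8.2 -1.  -0.4]
```

Lower the rest and close.

Emit:
carry_out([
  [0.008,-0.001,-0.0004,0,0,0],
  [0,0,0,0,0,0],
])

```text
t: 3.32
ee_pos: [514.9, 25.6, 72.8]
orientation: [0.951, 1.355, -0.949]
ft_force: [0.1, -0.1, 0.1]
width: 56.4
```

Emit:
carry_out([
  [0,0,0,0,0,0],
  [0,0,0,0,0,0],
  [0,0,0,0,0,0],
], grip=1.0)

```text
t: 3.7
ee_pos: [515.0, 25.4, 73.4]
orientation: [0.951, 1.355, -0.949]
ft_force: [-2.5, -1.1, 2.0]
width: 33.3
```

```bash
python3 s.py 1 72
```

```text
t 3.7 p [515.   25.4  73.4] F [-2.5 -1.1  2. ] M [-0.164  0.264 -0.044] w 33.3 q1,q6 [ 0.03 -0.32]
tool x [-0.     0.002 -1.   ] y ang deg 19.9
tilt fix deg (tool) [ 0.   -0.11 -0.04]
shift tool mm to (514.4, 25.5, 72.0) [ 1.4 -0.5 -0.2]
```

Emit:
carry_out([
  [0,0,0,9,0,0],
  [0.0002,0,0,9,0,0],
  [0.0006,0,0,9,0,0],
  [0.0006,0,0,9,0,0],
  [0.0003,0,0,0,0,0],
])

```text
t: 4.32
ee_pos: [515.9, 25.4, 71.8]
orientation: [1.425, 1.054, -1.421]
ft_force: [-1.3, -0.8, 2.2]
width: 33.4
```

```bash
python3 s.py 1 70.5
```

```text
t 4.33 p [515.9  25.4  71.8] F [-1.3 -0.8  2.2] M [-0.073  0.143  0.294] w 33.4 q1,q6 [0.03 0.32]
tool x [ 0.002  0.001 -1.   ] y ang deg -16.9
tilt fix deg (tool) [ 0.   -0.1  -0.12]
shift tool mm to (514.4, 25.5, 70.5) [ 1.3 -1.5  0.3]
```

Emit:
carry_out([
  [0.0003,0,0,6,0,0],
  [0.0,0,0,0,0,0],
])

```text
t: 4.58
ee_pos: [516.0, 25.3, 71.5]
orientation: [1.495, 0.995, -1.49]
ft_force: [-0.1, 0.2, -1.6]
width: 33.6
```

```bash
python3 s.py 1 70.5
```

```text
t 4.58 p [516.   25.3  71.5] F [-0.1  0.2 -1.6] M [-0.065 -0.101  0.275] w 33.6 q1,q6 [0.03 0.42]
tool x [ 0.003  0.001 -1.   ] y ang deg -22.6
tilt fix deg (tool) [ 0.   -0.1  -0.13]
shift tool mm to (514.4, 25.5, 70.5) [ 1.  -1.6  0.4]
```

Emit:
carry_out([
  [0,0,0,0,0,0],
  [0,0,0,0,0,0],
  [-0.016,0,0,0,0,0],
  [-0.016,0,0,0,0,0],
  [-0.006,0,0,-4,0,0],
], grip=0.36)

```text
t: 5.2
ee_pos: [516.2, 25.4, 112.8]
orientation: [1.441, 1.042, -1.435]
ft_force: [0.0, 0.2, -0.1]
width: 56.1
```

```bash
python3 plan.py 3 112 20 6 | sed 's/np.float64//g'
```

```text
t 5.2 p [516.2  25.4 112.8] F [ 0.   0.2 -0.1] M [-0.051 -0.031 -0.015] w 56.1 q1,q6 [0.03 0.34]
tool x [ 0.003  0.001 -1.   ] y ang deg -18.1
tilt fix deg (tool) [ 0.   -0.13 -0.15]
shift tool mm to (617.2, -71.5, 112.0) [  1.  126.1  60.6]
dist/row mm 23.3
[[(0.0001), (0.021), (0.0101), (-6.4), 0, 0], [(0.0001), (0.0198), (0.0124), (-6.4), 0, 0], [(0.0001), (0.0183), (0.0145), (-6.4), 0, 0], [(0.0001), (0.0166), (0.0164), (-6.4), 0, 0], [(0.0001), (0.0146), (0.0181), (-6.4), 0, 0], [(0.0001), (0.0125), (0.0197), (-6.4), 0, 0]]
```

```bash
sed -i 's/514.4,25.5/515.4,25.5/;s/614.3,28.4/615.3,28.4/;s/617.2,-71.5/618.2,-71.5/;s/517.3,-74.5/518.3,-74.5/' s.py; sed -i 's/round(-dv\[2\],4),round(dv@y,4),round(dv@z,4),round(-da,1)/*(float(round(v,4)) for v in (-dv[2],dv@y,dv@z)),float(round(-da,1))/' plan.py
```

Emit:
carry_out([
  [0.0001,0.0211,0.0101,-6.4,0,0],
  [0.0001,0.0199,0.0124,-6.4,0,0],
  [0.0001,0.0184,0.0145,-6.4,0,0],
  [0.0001,0.0167,0.0164,-6.4,0,0],
  [0.0001,0.0147,0.0181,-6.4,0,0],
  [0.0001,0.0063,0.0098,-5,0,0],
  [0,0,0,0,0,0],
])

```text
t: 6.08
ee_pos: [616.4, -65.1, 124.4]
orientation: [0.951, 1.344, -0.936]
ft_force: [0.7, -0.4, -0.1]
width: 56.2
```

```bash
python3 s.py 3 72
```

```text
t 6.08 p [616.4 -65.1 124.4] F [ 0.7 -0.4 -0.1] M [ 0.022 -0.101 -0.028] w 56.2 q1,q6 [-0.13 -0.48]
tool x [ 0.015  0.001 -1.   ] y ang deg 20.2
tilt fix deg (tool) [ 0.    0.26 -0.82]
shift tool mm to (618.2, -71.5, 72.0) [52.4 -1.3  6.4]
```

Emit:
carry_out([
  [0.006,-0.0008,0.0062,0,0.25,-0.8],
  [0.01,0,0,0,0,0],
  [0,0,0,0,0,0],
])

```text
t: 6.45
ee_pos: [617.0, -70.8, 108.2]
orientation: [0.947, 1.356, -0.948]
ft_force: [-0.5, -0.5, 0.3]
width: 56.1
```

```bash
python3 s.py 3 72
```

```text
t 6.45 p [617.  -70.8 108.2] F [-0.5 -0.5  0.3] M [ 0.001 -0.091  0.055] w 56.1 q1,q6 [-0.13 -0.48]
tool x [-0.001  0.    -1.   ] y ang deg 20.1
tilt fix deg (tool) [ 0.   -0.02  0.04]
shift tool mm to (618.2, -71.5, 72.0) [36.2  1.   1.1]
```

Emit:
carry_out([
  [0.017,0.0006,0.0006,0,0,0],
  [0.014,0.0002,0.0004,0,0,0],
  [0.004,0,0,0,0,0],
  [0,0,0,0,0,0],
])

```text
t: 6.95
ee_pos: [617.0, -70.9, 69.5]
orientation: [0.947, 1.358, -0.949]
ft_force: [-0.4, 0.3, -0.3]
width: 56.0
```

Emit:
carry_out([
  [0,0,0,0,0,0],
  [0,0,0,0,0,0],
  [0,0,0,0,0,0],
], grip=1.0)

```text
t: 7.32
ee_pos: [617.5, -70.9, 70.3]
orientation: [0.947, 1.357, -0.948]
ft_force: [0.7, 0.5, -1.7]
width: 33.4
```

```bash
python3 s.py 3 72
```

```text
t 7.33 p [617.5 -70.9  70.3] F [ 0.7  0.5 -1.7] M [ 0.006 -0.168 -0.015] w 33.4 q1,q6 [-0.13 -0.48]
tool x [-0.002  0.    -1.   ] y ang deg 20.1
tilt fix deg (tool) [ 0.   -0.06  0.1 ]
shift tool mm to (618.2, -71.5, 72.0) [-1.7  0.5  0.8]
```

Emit:
carry_out([
  [0,0,0,9,0,0],
  [0.0002,0,0,9,0,0],
  [0.0006,0,0,9,0,0],
  [0.0006,0,0,9,0,0],
  [0.0005,0,0,5,0,0],
  [0,0,0,0,0,0],
])

```text
t: 8.07
ee_pos: [619.1, -71.0, 68.3]
orientation: [1.486, 1.001, -1.484]
ft_force: [0.1, -0.2, -2.0]
width: 33.2
```

```bash
python3 s.py 3 70
```

```text
t 8.07 p [619.1 -71.   68.3] F [ 0.1 -0.2 -2. ] M [ 0.022 -0.047  0.32 ] w 33.2 q1,q6 [-0.13  0.25]
tool x [ 0.002 -0.001 -1.   ] y ang deg -21.9
tilt fix deg (tool) [ 0.    0.02 -0.13]
shift tool mm to (618.2, -71.5, 70.0) [-1.7 -0.6  0.8]
```

Emit:
carry_out([
  [0,0,0,0,0,0],
  [0,0,0,0,0,0],
  [-0.016,0,0,0,0,0],
  [-0.016,0,0,0,0,0],
  [-0.003,0,0,-4,0,0],
], grip=0.36)

```text
t: 8.7
ee_pos: [619.8, -71.0, 107.4]
orientation: [1.434, 1.044, -1.43]
ft_force: [-0.8, -0.5, -0.3]
width: 56.3
```

```bash
python3 plan.py 2 105 22 5
```

```text
t 8.7 p [619.8 -71.  107.4] F [-0.8 -0.5 -0.3] M [-0.031 -0.026  0.046] w 56.3 q1,q6 [-0.13  0.18]
tool x [ 0.004 -0.001 -1.   ] y ang deg -17.7
tilt fix deg (tool) [ 0.   -0.01 -0.23]
shift tool mm to (615.3, 28.4, 105.0) [  2.3 -34.5 -93.4]
dist/row mm 19.9
[[0.0005, -0.0069, -0.0187, -7.9, 0, 0], [0.0005, -0.0043, -0.0194, -7.9, 0, 0], [0.0005, -0.0015, -0.0198, -7.9, 0, 0], [0.0005, 0.0012, -0.0199, -7.9, 0, 0], [0.0005, 0.004, -0.0195, -7.9, 0, 0]]
```

Emit:
carry_out([
  [0.0015,-0.0069,-0.0187,-7.9,0,-0.2],
  [0.0015,-0.0043,-0.0194,-7.9,0,0],
  [0.0015,-0.0015,-0.0198,-7.9,0,0],
  [0.0015,0.0012,-0.0199,-7.9,0,0],
  [0.0005,0.0025,-0.012,-7,0,0],
  [0,0,0,0,0,0],
])

```text
t: 9.45
ee_pos: [618.8, 22.8, 110.8]
orientation: [0.924, 1.357, -0.914]
ft_force: [0.1, -1.2, 0.4]
width: 56.1
```

```bash
python3 s.py 2 72
```

```text
t 9.45 p [618.8  22.8 110.8] F [ 0.1 -1.2  0.4] M [-0.035 -0.121  0.037] w 56.1 q1,q6 [ 0.02 -0.37]
tool x [ 0.012 -0.001 -1.   ] y ang deg 22.1
tilt fix deg (tool) [ 0.    0.29 -0.62]
shift tool mm to (615.3, 28.4, 72.0) [38.7 -1.5 -6.7]
```

Emit:
carry_out([
  [0.002,-0.0008,-0.0062,0,0.25,-0.6],
  [0.016,0,0,0,0,0],
  [0,0,0,0,0,0],
])

```text
t: 9.82
ee_pos: [615.9, 27.4, 92.7]
orientation: [0.924, 1.364, -0.924]
ft_force: [-0.2, -0.1, 0.1]
width: 56.4
```

```bash
python3 s.py 2 72
```

```text
t 9.82 p [615.9  27.4  92.7] F [-0.2 -0.1  0.1] M [-0.024 -0.092  0.035] w 56.4 q1,q6 [ 0.03 -0.35]
tool x [ 0.001 -0.001 -1.   ] y ang deg 21.8
tilt fix deg (tool) [ 0.    0.06 -0.04]
shift tool mm to (615.3, 28.4, 72.0) [20.7 -0.2 -1.1]
```

Emit:
carry_out([
  [0.014,-0.0002,-0.001,0,0,0],
  [0.004,0,0,0,0,0],
  [0,0,0,0,0,0],
])

```text
t: 10.2
ee_pos: [614.9, 27.7, 72.4]
orientation: [0.925, 1.365, -0.926]
ft_force: [0.3, 0.6, 0.8]
width: 56.2
```

Emit:
carry_out([
  [0,0,0,0,0,0],
  [0,0,0,0,0,0],
  [0,0,0,0,0,0],
], grip=1.0)

```text
t: 10.58
ee_pos: [615.1, 27.6, 72.8]
orientation: [0.925, 1.365, -0.926]
ft_force: [-0.7, -0.2, -0.8]
width: 33.4
```

```bash
python3 s.py 2 72
```

```text
t 10.57 p [615.1  27.6  72.8] F [-0.7 -0.2 -0.8] M [-0.059 -0.004 -0.08 ] w 33.4 q1,q6 [ 0.03 -0.35]
tool x [-0.    -0.001 -1.   ] y ang deg 21.7
tilt fix deg (tool) [0.   0.04 0.03]
shift tool mm to (615.3, 28.4, 72.0) [ 0.8  0.5 -0.7]
```

Emit:
carry_out([
  [0,0,0,9,0,0],
  [0.0002,0,0,9,0,0],
  [0.0006,0,0,9,0,0],
  [0.0006,0,0,9,0,0],
  [0.0005,0,0,5,0,0],
  [0,0,0,0,0,0],
])

```text
t: 11.32
ee_pos: [615.5, 27.5, 70.8]
orientation: [1.465, 1.017, -1.465]
ft_force: [-0.0, 0.1, -2.2]
width: 33.3
```

```bash
python3 s.py 2 70
```

```text
t 11.32 p [615.5  27.5  70.8] F [-0.   0.1 -2.2] M [-0.021 -0.078  0.282] w 33.3 q1,q6 [0.03 0.38]
tool x [ 0.002 -0.002 -1.   ] y ang deg -20.3
tilt fix deg (tool) [ 0.    0.09 -0.13]
shift tool mm to (615.3, 28.4, 70.0) [ 0.8 -0.5 -0.7]
```

Same for screw 4.

Emit:
carry_out([
  [0,0,0,0,0,0],
  [0,0,0,0,0,0],
  [-0.016,0,0,0,0,0],
  [-0.014,0,0,0,0,0],
  [-0.003,0,0,-4,0,0],
], grip=0.36)

```text
t: 11.95
ee_pos: [616.3, 27.7, 107.4]
orientation: [1.413, 1.06, -1.41]
ft_force: [0.0, -0.1, 0.4]
width: 56.1
```

```bash
python3 plan.py 4 105 20 6
```

```text
t 11.95 p [616.3  27.7 107.4] F [ 0.  -0.1  0.4] M [-0.095 -0.012  0.023] w 56.1 q1,q6 [0.03 0.31]
tool x [ 0.003 -0.002 -1.   ] y ang deg -16.0
tilt fix deg (tool) [ 0.    0.04 -0.22]
shift tool mm to (518.3, -74.5, 105.0) [  2.3 -66.  125.3]
dist/row mm 23.6
[[0.0004, -0.011, 0.0209, -6.0, 0, 0], [0.0004, -0.0131, 0.0196, -6.0, 0, 0], [0.0004, -0.0151, 0.0181, -6.0, 0, 0], [0.0004, -0.0169, 0.0165, -6.0, 0, 0], [0.0004, -0.0185, 0.0146, -6.0, 0, 0], [0.0004, -0.02, 0.0126, -6.0, 0, 0]]
```

Emit:
carry_out([
  [-0.001,-0.011,0.0209,-6,0,-0.2],
  [-0.001,-0.0131,0.0196,-6,0,0],
  [0,-0.0151,0.0181,-6,0,0],
  [0,-0.0169,0.0165,-6,0,0],
  [0,-0.0185,0.0146,-6,0,0],
  [0,-0.0135,0.0085,-6,0,0],
  [0,0,0,0,0,0],
])

```text
t: 12.82
ee_pos: [526.2, -72.5, 118.9]
orientation: [0.936, 1.35, -0.926]
ft_force: [-0.2, 0.1, 0.5]
width: 56.1
```

```bash
python3 s.py 4 72
```

```text
t 12.82 p [526.2 -72.5 118.9] F [-0.2  0.1  0.5] M [-0.028 -0.102  0.011] w 56.1 q1,q6 [-0.16 -0.53]
tool x [ 0.013 -0.002 -1.   ] y ang deg 21.2
tilt fix deg (tool) [ 0.    0.36 -0.66]
shift tool mm to (518.3, -74.5, 72.0) [46.8 -8.6 -1.3]
```

Emit:
carry_out([
  [0.003,-0.0078,-0.001,0,0.35,-0.65],
  [0.016,0,0,0,0,0],
  [0,0,0,0,0,0],
])

```text
t: 13.2
ee_pos: [519.6, -73.6, 99.6]
orientation: [0.935, 1.359, -0.934]
ft_force: [-0.2, -0.2, -0.2]
width: 56.2
```

```bash
python3 s.py 4 72
```

```text
t 13.2 p [519.6 -73.6  99.6] F [-0.2 -0.2 -0.2] M [-0.037 -0.11   0.039] w 56.2 q1,q6 [-0.16 -0.53]
tool x [ 0.002 -0.    -1.   ] y ang deg 21.0
tilt fix deg (tool) [ 0.    0.04 -0.08]
shift tool mm to (518.3, -74.5, 72.0) [27.6 -1.6  0.3]
```

Emit:
carry_out([
  [0.015,-0.0012,0.0002,0,0,0],
  [0.009,0,0,0,0,0],
  [0.001,0,0,0,0,0],
  [0,0,0,0,0,0],
])

```text
t: 13.7
ee_pos: [518.4, -73.7, 71.6]
orientation: [0.935, 1.361, -0.935]
ft_force: [-0.4, -0.5, -0.1]
width: 56.2
```

Emit:
carry_out([
  [0,0,0,0,0,0],
  [0,0,0,0,0,0],
  [0,0,0,0,0,0],
], grip=1.0)

```text
t: 14.08
ee_pos: [517.9, -74.1, 72.2]
orientation: [0.934, 1.362, -0.935]
ft_force: [-5.7, -2.0, 2.7]
width: 33.7
```

```bash
python3 s.py 4 72
```

```text
t 14.07 p [517.9 -74.1  72.2] F [-5.7 -2.   2.7] M [-0.423  0.747 -0.025] w 33.7 q1,q6 [-0.16 -0.53]
tool x [-0.001 -0.    -1.   ] y ang deg 21.1
tilt fix deg (tool) [ 0.   -0.01  0.07]
shift tool mm to (518.3, -74.5, 72.0) [0.2 0.2 0.6]
```

Emit:
carry_out([
  [0,0,0,9,0,0],
  [0.0002,0,0,9,0,0],
  [0.0006,0,0,9,0,0],
  [0.0006,0,0,9,0,0],
  [0.0005,0,0,5,0,0],
  [0,0,0,0,0,0],
])

```text
t: 14.82
ee_pos: [519.2, -74.2, 70.4]
orientation: [1.474, 1.01, -1.472]
ft_force: [-0.5, -0.5, -1.8]
width: 33.5
```

```bash
python3 s.py 4 70
```

```text
t 14.82 p [519.2 -74.2  70.4] F [-0.5 -0.5 -1.8] M [-0.047 -0.026  0.254] w 33.5 q1,q6 [-0.16  0.2 ]
tool x [ 0.003 -0.002 -1.   ] y ang deg -21.0
tilt fix deg (tool) [ 0.    0.03 -0.18]
shift tool mm to (518.3, -74.5, 70.0) [ 0.4 -0.7  0.6]
```

Emit:
carry_out([
  [0.0004,0,0,8,0,0],
  [0.0006,0,0,8,0,0],
  [0,0,0,0,0,0],
])

```text
t: 15.2
ee_pos: [519.6, -74.5, 69.5]
orientation: [1.667, 0.828, -1.662]
ft_force: [0.4, -0.3, -2.2]
width: 33.4
```

```bash
python3 s.py 4 69
```

```text
t 15.2 p [519.6 -74.5  69.5] F [ 0.4 -0.3 -2.2] M [-0.049 -0.07   0.4  ] w 33.4 q1,q6 [-0.16  0.48]
tool x [ 0.004 -0.003 -1.   ] y ang deg -36.9
tilt fix deg (tool) [ 0.   -0.02 -0.27]
shift tool mm to (518.3, -74.5, 69.0) [ 0.5 -1.1  0.8]
```

Emit:
carry_out([
  [0.0004,0,0,8,0,0],
  [0,0,0,0,0,0],
])

```text
t: 15.45
ee_pos: [519.8, -74.7, 69.0]
orientation: [1.756, 0.73, -1.75]
ft_force: [0.1, -0.1, -2.3]
width: 33.5
```

```bash
python3 s.py 4 68
```

```text
t 15.45 p [519.8 -74.7  69. ] F [ 0.1 -0.1 -2.3] M [-0.149 -0.092  0.339] w 33.5 q1,q6 [-0.16  0.62]
tool x [ 0.004 -0.003 -1.   ] y ang deg -44.5
tilt fix deg (tool) [ 0.   -0.05 -0.3 ]
shift tool mm to (518.3, -74.5, 68.0) [ 1.  -1.2  0.9]
```

```bash
cat > mz.py <<'E'
from s import *
m=[]
for _ in range(6):
    m.append([*ctrl.get_obs()["moment"],*ctrl.get_obs()["ft_force"]]); ctrl.get_image("top")
m=np.array(m); print("Mz avg",m[:,2].mean().round(3),"sd",m[:,2].std().round(3),"F",m[:,3:].mean(0).round(1)); show()
E
python3 mz.py
```

```text
Mz avg 0.332 sd 0.015 F [ 0.8 -0.6 -3.7]
t 15.75 p [519.9 -74.7  69. ] F [ 1.  -1.4 -5.2] M [-0.192 -0.25   0.355] w 33.5 q1,q6 [-0.16  0.62]
tool x [ 0.004 -0.003 -1.   ] y ang deg -44.7
tilt fix deg (tool) [ 0.   -0.06 -0.3 ]
```

Emit:
carry_out([
  [0,0,0,0,0,0],
  [0,0,0,0,0,0],
  [-0.016,0,0,0,0,0],
  [-0.014,0,0,0,0,0.3],
  [-0.003,0,0,-8,0,0],
], grip=0.36)

```text
t: 16.38
ee_pos: [520.3, -74.4, 105.8]
orientation: [1.664, 0.826, -1.653]
ft_force: [0.2, -0.1, -1.3]
width: 55.9
```

```bash
python3 plan.py 2 105 50 8
```

```text
t 16.38 p [520.3 -74.4 105.8] F [ 0.2 -0.1 -1.3] M [-0.023 -0.029  0.013] w 55.9 q1,q6 [-0.16  0.48]
tool x [ 0.01  -0.006 -1.   ] y ang deg -36.5
tilt fix deg (tool) [ 0.   -0.05 -0.68]
shift tool mm to (615.3, 28.4, 105.0) [   1.1   15.1 -139.1]
dist/row mm 17.5
[[0.0001, 0.0019, -0.0174, -10.8, 0, 0], [0.0001, 0.0051, -0.0167, -10.8, 0, 0], [0.0001, 0.0082, -0.0155, -10.8, 0, 0], [0.0001, 0.0109, -0.0137, -10.8, 0, 0], [0.0001, 0.0133, -0.0114, -10.8, 0, 0], [0.0001, 0.0152, -0.0087, -10.8, 0, 0], [0.0001, 0.0166, -0.0057, -10.8, 0, 0], [0.0001, 0.0173, -0.0025, -10.8, 0, 0]]
```

Emit:
carry_out([
  [-0.001,0.0019,-0.0174,-10.2,0,-0.6],
  [0.0001,0.0051,-0.0167,-10.2,0,0],
  [0.0001,0.0082,-0.0155,-10.2,0,0],
  [0.0001,0.0109,-0.0137,-10.2,0,0],
  [0.0001,0.0133,-0.0114,-10.2,0,0],
  [0.0001,0.0152,-0.0087,-10.2,0,0],
  [0.0001,0.0135,-0.0057,-10.2,0,0],
  [0,0,0,0,0,0],
])

```text
t: 17.38
ee_pos: [607.5, 15.7, 118.3]
orientation: [0.722, 1.435, -0.715]
ft_force: [-0.1, 0.8, 0.0]
width: 56.3
```

```bash
python3 s.py 2 70
```

```text
t 17.38 p [607.5  15.7 118.3] F [-0.1  0.8  0. ] M [ 0.005 -0.105 -0.03 ] w 56.3 q1,q6 [ 0.01 -0.64]
tool x [ 0.014 -0.002 -1.   ] y ang deg 37.2
tilt fix deg (tool) [ 0.    0.57 -0.55]
shift tool mm to (615.3, 28.4, 70.0) [48.4 13.4 -5.9]
```

Emit:
carry_out([
  [0.002,0.0125,-0.0052,-7,0.5,-0.5],
  [0.01,0,0,-5,0,0],
  [0,0,0,0,0,0],
])

```text
t: 17.75
ee_pos: [613.6, 26.6, 108.5]
orientation: [0.562, 1.494, -0.563]
ft_force: [-0.5, 0.1, 0.2]
width: 55.9
```

```bash
python3 s.py 2 70
```

```text
t 17.75 p [613.6  26.6 108.5] F [-0.5  0.1  0.2] M [ 0.028 -0.159  0.026] w 55.9 q1,q6 [ 0.02 -0.82]
tool x [ 0.002 -0.001 -1.   ] y ang deg 48.8
tilt fix deg (tool) [ 0.    0.15 -0.02]
shift tool mm to (615.3, 28.4, 70.0) [38.5  2.4 -0. ]
```

Emit:
carry_out([
  [0.017,0.0018,0.0007,0,0.1,0],
  [0.015,0,0,0,0,0],
  [0.003,0,0,0,0,0],
  [0,0,0,0,0,0],
])

```text
t: 18.25
ee_pos: [615.0, 26.7, 71.6]
orientation: [0.569, 1.494, -0.569]
ft_force: [-0.7, -0.5, 1.0]
width: 56.1
```

Emit:
carry_out([
  [0,0,0,0,0,0],
  [0,0,0,0,0,0],
  [0,0,0,0,0,0],
], grip=1.0)

```text
t: 18.62
ee_pos: [615.4, 26.7, 72.2]
orientation: [0.57, 1.493, -0.569]
ft_force: [0.0, 0.1, -2.3]
width: 33.3
```

```bash
python3 s.py 2 70
```

```text
t 18.62 p [615.4  26.7  72.2] F [ 0.   0.1 -2.3] M [ 0.02  -0.196  0.022] w 33.3 q1,q6 [ 0.02 -0.82]
tool x [ 0.002 -0.    -1.   ] y ang deg 48.3
tilt fix deg (tool) [ 0.    0.08 -0.05]
shift tool mm to (615.3, 28.4, 70.0) [ 2.2  1.2 -1.2]
```

Emit:
carry_out([
  [0,0,0,9,0,0],
  [0.0003,0,0,9,0,0],
  [0.0006,0,0,9,0,0],
  [0.0006,0,0,9,0,0],
  [0.0003,0,0,6,0,0],
  [0,0,0,0,0,0],
])

```text
t: 19.38
ee_pos: [615.3, 26.7, 70.2]
orientation: [1.141, 1.248, -1.141]
ft_force: [0.8, -0.1, -2.5]
width: 33.2
```

```bash
python3 mz.py
```

```text
Mz avg 0.341 sd 0.016 F [ 0.8  0.2 -3.3]
t 19.68 p [615.3  26.7  70.3] F [ 0.7  0.4 -3.6] M [ 0.019 -0.202  0.357] w 33.3 q1,q6 [ 0.02 -0.06]
tool x [ 0.002 -0.002 -1.   ] y ang deg 5.2
tilt fix deg (tool) [ 0.    0.11 -0.1 ]
```

Emit:
carry_out([
  [0.0006,0,0,8,0,0],
  [0,0,0,0,0,0],
])

```text
t: 19.92
ee_pos: [615.2, 26.7, 69.9]
orientation: [1.245, 1.183, -1.244]
ft_force: [0.8, 0.1, -2.7]
width: 33.7
```

```bash
python3 mz.py
```

```text
Mz avg 0.352 sd 0.027 F [ 0.6  0.  -2.2]
t 20.23 p [615.3  26.7  69.9] F [-0.   0.  -2.1] M [-0.017 -0.075  0.383] w 33.6 q1,q6 [0.02 0.08]
tool x [ 0.002 -0.002 -1.   ] y ang deg -2.8
tilt fix deg (tool) [ 0.    0.09 -0.11]
```

Emit:
carry_out([
  [0.0006,0,0,8,0,0],
  [0.0003,0,0,4,0,0],
  [0,0,0,0,0,0],
])

```text
t: 20.6
ee_pos: [615.2, 26.7, 69.6]
orientation: [1.399, 1.071, -1.398]
ft_force: [-0.3, -0.3, -2.6]
width: 33.7
```

```bash
python3 mz.py
```

```text
Mz avg 0.432 sd 0.035 F [ 0.2  0.2 -1.9]
t 20.9 p [615.2  26.7  69.6] F [-1.2  0.4 -1.3] M [-0.052 -0.045  0.516] w 33.4 q1,q6 [0.03 0.29]
tool x [ 0.002 -0.002 -1.   ] y ang deg -15.0
tilt fix deg (tool) [ 0.    0.07 -0.12]
```

Emit:
carry_out([
  [0.0003,0,0,8,0,0],
  [0,0,0,0,0,0],
])

```text
t: 21.15
ee_pos: [615.2, 26.7, 69.5]
orientation: [1.499, 0.989, -1.498]
ft_force: [0.4, -0.7, -2.1]
width: 33.7
```

```bash
python3 mz.py
```

```text
Mz avg 0.476 sd 0.029 F [ 0.3  0.2 -1.5]
t 21.45 p [615.2  26.7  69.4] F [-0.4  0.6 -1.3] M [ 0.07  -0.005  0.469] w 33.5 q1,q6 [0.03 0.43]
tool x [ 0.002 -0.002 -1.   ] y ang deg -23.1
tilt fix deg (tool) [ 0.    0.06 -0.12]
```

Emit:
carry_out([
  [0,0,0,0,0,0],
  [0,0,0,0,0,0],
  [-0.016,0,0,0,0,0],
  [-0.016,0,0,0,0,-0.3],
  [-0.003,0,0,-8,0,0],
], grip=0.36)

```text
t: 22.08
ee_pos: [616.2, 26.7, 108.3]
orientation: [1.399, 1.076, -1.4]
ft_force: [0.4, 0.1, -0.2]
width: 56.5
```

```bash
sed -i 's/515.4,25.5/515.6,25.2/;s/615.3,28.4/615.3,27.2/;s/518.3,-74.5/519.0,-74.3/;s/618.2,-71.5/618.4,-71.0/' s.py; python3 plan.py 4 105 50 7
```

```text
t 22.07 p [616.2  26.7 108.3] F [ 0.4  0.1 -0.2] M [-0.048 -0.078 -0.016] w 56.5 q1,q6 [0.02 0.28]
tool x [-0.001  0.001 -1.   ] y ang deg -15.0
tilt fix deg (tool) [ 0.   -0.04  0.1 ]
shift tool mm to (519.0, -74.3, 105.0) [  3.3 -67.8 122.7]
dist/row mm 20.0
[[0.0005, -0.0097, 0.0175, -9.3, 0, 0], [0.0005, -0.0124, 0.0157, -9.3, 0, 0], [0.0005, -0.0148, 0.0135, -9.3, 0, 0], [0.0005, -0.0168, 0.011, -9.3, 0, 0], [0.0005, -0.0183, 0.0081, -9.3, 0, 0], [0.0005, -0.0194, 0.0051, -9.3, 0, 0], [0.0005, -0.0199, 0.0019, -9.3, 0, 0]]
```

Emit:
carry_out([
  [0.0,-0.0097,0.0175,-9.3,0,0],
  [0.0005,-0.0124,0.0157,-9.3,0,0],
  [0.001,-0.0148,0.0135,-9.3,0,0],
  [0.001,-0.0168,0.011,-9.3,0,0],
  [0.001,-0.0183,0.0081,-9.3,0,0],
  [0.001,-0.0194,0.0051,-9.3,0,0],
  [0.0,-0.018,0.0019,-8,0,0],
  [0,0,0,0,0,0],
])

```text
t: 23.08
ee_pos: [525.2, -77.7, 115.6]
orientation: [0.537, 1.492, -0.528]
ft_force: [-0.3, 0.1, 0.4]
width: 56.4
```

```bash
python3 s.py 4 69
```

```text
t 23.07 p [525.2 -77.7 115.6] F [-0.3  0.1  0.4] M [-0.001 -0.079  0.033] w 56.4 q1,q6 [-0.17 -1.06]
tool x [ 0.013  0.001 -1.   ] y ang deg 50.9
tilt fix deg (tool) [ 0.    0.56 -0.53]
shift tool mm to (519.0, -74.3, 69.0) [46.5 -1.7 -7.4]
```

Emit:
carry_out([
  [0.002,-0.0014,-0.0068,0,0.55,-0.5],
  [0.014,0,0,0,0,0],
  [0,0,0,0,0,0],
])

```text
t: 23.45
ee_pos: [520.5, -73.3, 99.6]
orientation: [0.538, 1.501, -0.536]
ft_force: [-0.3, 0.5, -0.1]
width: 56.5
```

```bash
python3 s.py 4 69
```

```text
t 23.45 p [520.5 -73.3  99.6] F [-0.3  0.5 -0.1] M [-0.026 -0.132  0.036] w 56.5 q1,q6 [-0.16 -1.05]
tool x [ 0.002  0.    -1.   ] y ang deg 50.7
tilt fix deg (tool) [ 0.    0.09 -0.08]
shift tool mm to (519.0, -74.3, 69.0) [30.6 -1.8 -0.5]
```

Emit:
carry_out([
  [0.015,-0.0015,-0.0005,0,0.1,0],
  [0.011,0,0,0,0,0],
  [0.002,0,0,0,0,0],
  [0,0,0,0,0,0],
])

```text
t: 23.95
ee_pos: [518.8, -73.6, 68.4]
orientation: [0.538, 1.505, -0.537]
ft_force: [0.2, 1.2, -0.4]
width: 56.2
```

Emit:
carry_out([
  [0,0,0,0,0,0],
  [0,0,0,0,0,0],
  [0,0,0,0,0,0],
], grip=1.0)

```text
t: 24.32
ee_pos: [517.7, -74.9, 69.0]
orientation: [0.536, 1.507, -0.538]
ft_force: [-5.8, -8.6, 3.2]
width: 33.5
```

```bash
python3 s.py 4 70
```

```text
t 24.32 p [517.7 -74.9  69. ] F [-5.8 -8.6  3.2] M [-1.473  0.964  0.024] w 33.5 q1,q6 [-0.17 -1.05]
tool x [-0.003 -0.    -1.   ] y ang deg 50.7
tilt fix deg (tool) [ 0.   -0.14  0.13]
shift tool mm to (519.0, -74.3, 70.0) [-1.   1.3  0.6]
```

Emit:
carry_out([
  [0,0,0,9,0,0],
  [0.0002,0,0,9,0,0],
  [0.0006,0,0,5,0,0],
  [0,0,0,0,0,0],
])

```text
t: 24.82
ee_pos: [518.0, -74.9, 68.6]
orientation: [0.852, 1.398, -0.854]
ft_force: [-0.1, -0.1, -3.2]
width: 33.7
```

```bash
python3 mz.py
```

```text
Mz avg 0.373 sd 0.021 F [-0.2  0.4 -2.2]
t 25.12 p [518.  -75.   68.6] F [-0.5  0.9 -1.6] M [ 0.122 -0.28   0.336] w 33.6 q1,q6 [-0.17 -0.64]
tool x [-0.002 -0.    -1.   ] y ang deg 27.1
tilt fix deg (tool) [ 0.   -0.02  0.1 ]
```

Emit:
carry_out([
  [0.0006,0,0,9,0,0],
  [0,0,0,0,0,0],
])

```text
t: 25.38
ee_pos: [518.2, -74.9, 68.3]
orientation: [0.973, 1.343, -0.975]
ft_force: [0.6, -0.3, -2.5]
width: 33.7
```

```bash
python3 mz.py
```

```text
Mz avg 0.395 sd 0.016 F [-0.2  0.6 -1.5]
t 25.68 p [518.2 -74.9  68.3] F [0.9 0.6 0.3] M [ 0.205 -0.245  0.386] w 33.0 q1,q6 [-0.17 -0.48]
tool x [-0.001 -0.    -1.   ] y ang deg 18.1
tilt fix deg (tool) [0.   0.   0.08]
```

Emit:
carry_out([
  [0.0003,0,0,7,0,0],
  [0,0,0,0,0,0],
])

```text
t: 25.92
ee_pos: [518.4, -74.9, 68.1]
orientation: [1.065, 1.295, -1.067]
ft_force: [0.0, 0.8, -1.6]
width: 33.6
```

```bash
python3 mz.py
```

```text
Mz avg 0.447 sd 0.006 F [ 0.4  0.8 -1.1]
t 26.23 p [518.3 -74.9  68.1] F [-0.4  1.  -1. ] M [ 0.14  -0.185  0.476] w 33.4 q1,q6 [-0.17 -0.36]
tool x [-0.001 -0.    -1.   ] y ang deg 11.0
tilt fix deg (tool) [0.   0.02 0.06]
```

Emit:
carry_out([
  [0.0002,0,0,6,0,0],
  [0,0,0,0,0,0],
])

```text
t: 26.48
ee_pos: [518.5, -75.0, 68.0]
orientation: [1.143, 1.25, -1.145]
ft_force: [-0.3, 0.5, -2.4]
width: 33.7
```

```bash
python3 mz.py
```

```text
Mz avg 0.467 sd 0.029 F [ 0.4  0.6 -1.6]
t 26.77 p [518.4 -75.   68. ] F [-0.5  0.7 -1.7] M [ 0.094 -0.289  0.458] w 33.1 q1,q6 [-0.17 -0.25]
tool x [-0.001 -0.001 -1.   ] y ang deg 5.0
tilt fix deg (tool) [0.   0.03 0.05]
```

Emit:
carry_out([
  [0,0,0,0,0,0],
  [0,0,0,0,0,0],
  [-0.016,0,0,0,0,0],
  [-0.016,0,0,0,0,0],
  [-0.003,0,0,0,0,0],
], grip=0.36)

```text
t: 27.4
ee_pos: [519.1, -75.2, 106.2]
orientation: [1.146, 1.248, -1.145]
ft_force: [0.8, 1.1, 0.0]
width: 56.1
```

```bash
python3 plan.py 3 105 52 6
```

```text
t 27.4 p [519.1 -75.2 106.2] F [0.8 1.1 0. ] M [ 0.002 -0.079 -0.017] w 56.1 q1,q6 [-0.17 -0.25]
tool x [ 0.001 -0.    -1.   ] y ang deg 4.9
tilt fix deg (tool) [ 0.    0.02 -0.03]
shift tool mm to (618.4, -71.0, 105.0) [ 1.2 99.2  4.4]
dist/row mm 16.6
[[0.0002, 0.0165, 0.0007, -7.8, 0, 0], [0.0002, 0.0163, 0.003, -7.8, 0, 0], [0.0002, 0.0157, 0.0052, -7.8, 0, 0], [0.0002, 0.0149, 0.0073, -7.8, 0, 0], [0.0002, 0.0137, 0.0092, -7.8, 0, 0], [0.0002, 0.0124, 0.011, -7.8, 0, 0]]
```

Emit:
carry_out([
  [0.0005,0.0165,0.0007,-7.8,0,0],
  [0.001,0.0163,0.003,-7.8,0,0],
  [0.001,0.0157,0.0052,-7.8,0,0],
  [0.001,0.0149,0.0073,-7.8,0,0],
  [0.001,0.0137,0.0092,-7.8,0,0],
  [0.0,0.009,0.008,-7.8,0,0],
  [0,0,0,0,0,0],
])

```text
t: 28.28
ee_pos: [617.0, -70.4, 105.3]
orientation: [0.504, 1.507, -0.503]
ft_force: [0.7, 0.2, -0.6]
width: 56.2
```

```bash
python3 s.py 3 70
```

```text
t 28.27 p [617.  -70.4 105.3] F [ 0.7  0.2 -0.6] M [-0.03  -0.103 -0.012] w 56.2 q1,q6 [-0.13 -1.06]
tool x [ 0.004 -0.001 -1.   ] y ang deg 53.1
tilt fix deg (tool) [ 0.    0.22 -0.11]
shift tool mm to (618.4, -71.0, 70.0) [35.3  0.3  1.3]
```

Emit:
carry_out([
  [0.016,0.0003,0.0012,0,0.2,-0.1],
  [0.014,0,0,0,0,0],
  [0.003,0,0,0,0,0],
  [0,0,0,0,0,0],
])

```text
t: 28.78
ee_pos: [615.8, -70.9, 69.0]
orientation: [0.508, 1.513, -0.509]
ft_force: [-0.7, 0.0, -0.4]
width: 56.1
```

Emit:
carry_out([
  [0,0,0,0,0,0],
  [0,0,0,0,0,0],
  [0,0,0,0,0,0],
], grip=1.0)

```text
t: 29.15
ee_pos: [615.9, -71.1, 69.6]
orientation: [0.508, 1.513, -0.509]
ft_force: [-0.2, -0.5, -1.7]
width: 33.9
```

```bash
python3 s.py 3 70
```

```text
t 29.15 p [615.9 -71.1  69.6] F [-0.2 -0.5 -1.7] M [-0.025 -0.027  0.031] w 33.9 q1,q6 [-0.13 -1.06]
tool x [-0.002  0.    -1.   ] y ang deg 52.8
tilt fix deg (tool) [ 0.   -0.11  0.08]
shift tool mm to (618.4, -71.0, 70.0) [-0.4  1.6  1.9]
```

Emit:
carry_out([
  [0,0,0,9,0,0],
  [0.0002,0,0,9,0,0],
  [0.0006,0,0,9,0,0],
  [0.0006,0,0,9,0,0],
  [0,0,0,0,0,0],
])

```text
t: 29.78
ee_pos: [617.5, -70.1, 67.9]
orientation: [1.003, 1.327, -1.001]
ft_force: [1.3, -0.2, -1.4]
width: 33.6
```

```bash
python3 mz.py
```

```text
Mz avg 0.293 sd 0.026 F [ 1.1  0.  -3.2]
t 30.07 p [617.5 -70.1  68. ] F [ 1.1  0.2 -3.3] M [ 0.016 -0.31   0.287] w 33.5 q1,q6 [-0.13 -0.41]
tool x [ 0.001  0.001 -1.   ] y ang deg 15.9
tilt fix deg (tool) [ 0.   -0.01 -0.09]
```

Emit:
carry_out([
  [0.0006,0,0,8,0,0],
  [0,0,0,0,0,0],
])

```text
t: 30.32
ee_pos: [617.9, -70.0, 67.6]
orientation: [1.109, 1.27, -1.105]
ft_force: [1.5, 0.6, -4.1]
width: 33.0
```

```bash
python3 mz.py
```

```text
Mz avg 0.305 sd 0.04 F [ 1.2  0.3 -3.1]
t 30.62 p [617.9 -70.1  67.6] F [ 1.2  0.6 -4.8] M [ 0.059 -0.368  0.302] w 33.3 q1,q6 [-0.13 -0.27]
tool x [ 0.002  0.001 -1.   ] y ang deg 7.8
tilt fix deg (tool) [ 0.   -0.02 -0.15]
```

Emit:
carry_out([
  [0.0006,0,0,8,0,0],
  [0,0,0,0,0,0],
])

```text
t: 30.88
ee_pos: [618.3, -70.0, 67.3]
orientation: [1.213, 1.206, -1.209]
ft_force: [1.5, 0.3, -4.4]
width: 33.5
```

```bash
python3 mz.py
```

```text
Mz avg 0.355 sd 0.032 F [ 1.4  0.5 -3.3]
t 31.18 p [618.4 -70.   67.3] F [ 1.2  0.2 -2.4] M [ 0.044 -0.307  0.374] w 33.3 q1,q6 [-0.13 -0.13]
tool x [ 0.003  0.001 -1.   ] y ang deg -0.2
tilt fix deg (tool) [ 0.   -0.03 -0.19]
```

Emit:
carry_out([
  [0.0004,0,0,7,0,0],
  [0,0,0,0,0,0],
])

```text
t: 31.42
ee_pos: [618.7, -70.1, 67.2]
orientation: [1.304, 1.145, -1.298]
ft_force: [0.8, 0.7, -4.4]
width: 34.1
```

```bash
python3 mz.py
```

```text
Mz avg 0.398 sd 0.034 F [ 1.6  0.6 -3.3]
t 31.73 p [618.7 -70.1  67.1] F [ 2.1  0.5 -3.6] M [ 0.037 -0.383  0.389] w 33.5 q1,q6 [-0.13 -0.01]
tool x [ 0.004  0.    -1.   ] y ang deg -7.2
tilt fix deg (tool) [ 0.   -0.05 -0.23]
```

Emit:
carry_out([
  [0.0002,0,0,8,0,0],
  [0,0,0,0,0,0],
])

```text
t: 31.98
ee_pos: [619.1, -70.2, 67.0]
orientation: [1.405, 1.068, -1.398]
ft_force: [1.9, 1.4, -3.3]
width: 33.5
```

```bash
python3 mz.py
```

```text
Mz avg 0.459 sd 0.023 F [ 1.8  0.5 -4. ]
t 32.27 p [619.1 -70.2  67. ] F [ 1.7  0.  -4. ] M [ 0.027 -0.496  0.437] w 33.7 q1,q6 [-0.13  0.13]
tool x [ 0.005  0.    -1.   ] y ang deg -15.3
tilt fix deg (tool) [ 0.   -0.09 -0.27]
```

Emit:
carry_out([
  [0.0001,0,0,5,0,0],
  [0,0,0,0,0,0],
])

```text
t: 32.52
ee_pos: [619.4, -70.2, 66.9]
orientation: [1.468, 1.017, -1.46]
ft_force: [1.7, 0.0, -4.7]
width: 33.1
```

```bash
python3 mz.py
```

```text
Mz avg 0.494 sd 0.024 F [ 2.6  0.2 -4.5]
t 32.83 p [619.3 -70.2  66.9] F [ 2.6 -0.2 -4.5] M [ 0.019 -0.482  0.469] w 33.4 q1,q6 [-0.13  0.22]
tool x [ 0.006  0.    -1.   ] y ang deg -20.3
tilt fix deg (tool) [ 0.   -0.11 -0.3 ]
```

Snug. On to screw 1.

Emit:
carry_out([
  [0,0,0,0,0,0],
  [0,0,0,0,0,0],
  [-0.016,0,0,0,0,0],
  [-0.018,0,0,0,0,-0.3],
  [-0.003,0,0,-8,0,0],
], grip=0.36)

```text
t: 33.45
ee_pos: [618.5, -70.4, 107.7]
orientation: [1.366, 1.104, -1.364]
ft_force: [0.7, 0.6, 0.0]
width: 56.4
```

```bash
python3 plan.py 1 105 50 7
```

```text
t 33.45 p [618.5 -70.4 107.7] F [0.7 0.6 0. ] M [-0.06  -0.026 -0.024] w 56.4 q1,q6 [-0.13  0.08]
tool x [-0.001  0.003 -1.   ] y ang deg -12.2
tilt fix deg (tool) [ 0.   -0.13  0.08]
shift tool mm to (515.6, 25.2, 105.0) [   3.1 -120.8  -71.7]
dist/row mm 20.1
[[0.0004, -0.0173, -0.0102, -8.9, 0, 0], [0.0004, -0.0155, -0.0128, -8.9, 0, 0], [0.0004, -0.0133, -0.015, -8.9, 0, 0], [0.0004, -0.0108, -0.0169, -8.9, 0, 0], [0.0004, -0.0081, -0.0184, -8.9, 0, 0], [0.0004, -0.0051, -0.0194, -8.9, 0, 0], [0.0004, -0.0021, -0.02, -8.9, 0, 0]]
```

Emit:
carry_out([
  [0.0,-0.0173,-0.0102,-8.9,0,0],
  [0.0005,-0.0155,-0.0128,-8.9,0,0],
  [0.001,-0.0133,-0.015,-8.9,0,0],
  [0.001,-0.0108,-0.0169,-8.9,0,0],
  [0.001,-0.0081,-0.0184,-8.9,0,0],
  [0.001,-0.0051,-0.0194,-8.9,0,0],
  [0.0,-0.0015,-0.017,-8,0,0],
  [0,0,0,0,0,0],
])

```text
t: 34.45
ee_pos: [517.2, 23.8, 113.9]
orientation: [0.536, 1.495, -0.526]
ft_force: [0.5, -0.1, 0.1]
width: 56.3
```

```bash
python3 s.py 1 70
```

```text
t 34.45 p [517.2  23.8 113.9] F [ 0.5 -0.1  0.1] M [-0.056 -0.191  0.004] w 56.3 q1,q6 [ 0.02 -0.87]
tool x [ 0.011  0.002 -1.   ] y ang deg 51.1
tilt fix deg (tool) [ 0.    0.39 -0.49]
shift tool mm to (515.6, 25.2, 70.0) [43.9 -0.3 -2.4]
```

Emit:
carry_out([
  [0.004,-0.0002,-0.0019,0,0.4,-0.5],
  [0.016,0,0,0,0,0],
  [0.014,0,0,0,0,0],
  [0.001,0,0,0,0,0],
  [0,0,0,0,0,0],
])

```text
t: 35.08
ee_pos: [517.3, 23.6, 76.5]
orientation: [0.537, 1.503, -0.538]
ft_force: [-0.9, 0.1, -0.3]
width: 56.3
```

```bash
python3 s.py 1 70
```

```text
t 35.08 p [517.3  23.6  76.5] F [-0.9  0.1 -0.3] M [ 0.028 -0.125  0.025] w 56.3 q1,q6 [ 0.02 -0.86]
tool x [-0. -0. -1.] y ang deg 50.6
tilt fix deg (tool) [ 0.   -0.    0.02]
shift tool mm to (515.6, 25.2, 70.0) [ 6.5  0.2 -2.3]
```

Emit:
carry_out([
  [0.006,0.0002,-0.0022,0,0,0],
  [0,0,0,0,0,0],
])

```text
t: 35.33
ee_pos: [515.7, 25.2, 70.3]
orientation: [0.538, 1.503, -0.538]
ft_force: [0.6, -0.5, 0.9]
width: 56.2
```

Emit:
carry_out([
  [0,0,0,0,0,0],
  [0,0,0,0,0,0],
  [0,0,0,0,0,0],
], grip=1.0)

```text
t: 35.7
ee_pos: [515.1, 24.6, 70.7]
orientation: [0.536, 1.504, -0.538]
ft_force: [-3.5, -6.1, 3.3]
width: 33.6
```

```bash
python3 s.py 1 70
```

```text
t 35.7 p [515.1  24.6  70.7] F [-3.5 -6.1  3.3] M [-0.976  0.571  0.016] w 33.6 q1,q6 [ 0.03 -0.86]
tool x [-0.001 -0.002 -1.   ] y ang deg 50.7
tilt fix deg (tool) [0.   0.01 0.11]
shift tool mm to (515.6, 25.2, 70.0) [ 0.7  0.8 -0. ]
```

Emit:
carry_out([
  [0,0,0,9,0,0],
  [0.0002,0,0,9,0,0],
  [0.0006,0,0,9,0,0],
  [0.0006,0,0,9,0,0],
  [0,0,0,0,0,0],
])

```text
t: 36.33
ee_pos: [515.4, 24.5, 69.1]
orientation: [1.028, 1.312, -1.031]
ft_force: [0.1, -0.0, -2.4]
width: 33.5
```

```bash
python3 mz.py
```

```text
Mz avg 0.283 sd 0.032 F [ 0.4  0.1 -2.7]
t 36.62 p [515.4  24.5  69.1] F [ 1.3  0.2 -3.4] M [ 0.019 -0.308  0.292] w 33.7 q1,q6 [ 0.03 -0.21]
tool x [ 0.    -0.002 -1.   ] y ang deg 13.8
tilt fix deg (tool) [0.   0.12 0.  ]
```

Emit:
carry_out([
  [0.0006,0,0,8,0,0],
  [0,0,0,0,0,0],
])

```text
t: 36.88
ee_pos: [515.5, 24.5, 68.9]
orientation: [1.133, 1.253, -1.135]
ft_force: [-0.2, 0.4, -4.1]
width: 33.1
```

```bash
python3 mz.py
```

```text
Mz avg 0.313 sd 0.017 F [ 0.3 -0.  -1.7]
t 37.17 p [515.5  24.4  68.8] F [ 0.1  0.  -1.3] M [-0.042 -0.186  0.254] w 33.4 q1,q6 [ 0.03 -0.07]
tool x [ 0.001 -0.002 -1.   ] y ang deg 5.8
tilt fix deg (tool) [ 0.    0.12 -0.02]
```

Emit:
carry_out([
  [0.0006,0,0,8,0,0],
  [0,0,0,0,0,0],
])

```text
t: 37.42
ee_pos: [515.5, 24.4, 68.6]
orientation: [1.237, 1.188, -1.238]
ft_force: [-0.4, 0.8, -2.0]
width: 33.4
```

```bash
python3 mz.py|head -1
```

```text
Mz avg 0.387 sd 0.036 F [-0.4  0.2  0.5]
```

Emit:
carry_out([
  [0.0003,0,0,7,0,0],
  [0,0,0,0,0,0],
])

```text
t: 37.98
ee_pos: [515.6, 24.4, 68.4]
orientation: [1.326, 1.126, -1.327]
ft_force: [-1.3, -0.6, -0.9]
width: 33.4
```

```bash
python3 mz.py|head -1
```

```text
Mz avg 0.395 sd 0.022 F [-0.8 -0.1  0.8]
```

Emit:
carry_out([
  [0.0002,0,0,7,0,0],
  [0,0,0,0,0,0],
])

```text
t: 38.52
ee_pos: [515.7, 24.4, 68.3]
orientation: [1.414, 1.058, -1.416]
ft_force: [-0.6, -0.3, 0.2]
width: 33.8
```

```bash
python3 mz.py
```

```text
Mz avg 0.473 sd 0.016 F [-0.6 -0.2  0.8]
t 38.83 p [515.7  24.4  68.3] F [-0.6 -0.6  0.8] M [-0.125 -0.091  0.498] w 33.4 q1,q6 [0.03 0.31]
tool x [ 0.001 -0.002 -1.   ] y ang deg -16.3
tilt fix deg (tool) [ 0.    0.11 -0.09]
```

Emit:
carry_out([
  [0,0,0,0,0,0],
  [0,0,0,0,0,0],
  [-0.016,0,0,0,0,0],
  [-0.018,0,0,0,0,0],
  [-0.003,0,0,-8,0,0],
], grip=0.36)

```text
t: 39.45
ee_pos: [516.2, 24.6, 108.1]
orientation: [1.314, 1.136, -1.314]
ft_force: [-0.3, -0.1, -0.9]
width: 56.3
```

```bash
python3 plan.py 4 105 20 5
```

```text
t 39.45 p [516.2  24.6 108.1] F [-0.3 -0.1 -0.9] M [-0.062 -0.052 -0.014] w 56.3 q1,q6 [0.03 0.17]
tool x [ 0.001 -0.001 -1.   ] y ang deg -8.2
tilt fix deg (tool) [ 0.    0.06 -0.09]
shift tool mm to (519.0, -74.3, 105.0) [ 3.2 17.  97.5]
dist/row mm 19.8
[[0.0006, 0.0034, 0.0195, -5.6, 0, 0], [0.0006, 0.0015, 0.0197, -5.6, 0, 0], [0.0006, -0.0005, 0.0198, -5.6, 0, 0], [0.0006, -0.0024, 0.0196, -5.6, 0, 0], [0.0006, -0.0043, 0.0193, -5.6, 0, 0]]
```

Emit:
carry_out([
  [0.0006,0.0034,0.0195,-5.6,0,0],
  [0.0006,0.0015,0.0197,-5.6,0,0],
  [0.0006,-0.0005,0.0198,-5.6,0,0],
  [0.0006,-0.0024,0.0196,-5.6,0,0],
  [0.0,-0.003,0.013,-5.6,0,0],
  [0,0,0,0,0,0],
])

```text
t: 40.2
ee_pos: [522.4, -70.3, 113.4]
orientation: [0.942, 1.349, -0.934]
ft_force: [-0.4, 0.1, 0.5]
width: 56.3
```

```bash
sed -i 's/519.0,-74.3/518.3,-74.7/' s.py; python3 s.py 4 68.5
```

```text
t 40.2 p [522.4 -70.3 113.4] F [-0.4  0.1  0.5] M [-0.025 -0.101 -0.008] w 56.3 q1,q6 [-0.16 -0.52]
tool x [ 0.011 -0.001 -1.   ] y ang deg 20.7
tilt fix deg (tool) [ 0.    0.29 -0.54]
shift tool mm to (518.3, -74.7, 68.5) [44.9 -5.9  2.4]
```

Emit:
carry_out([
  [0.004,-0.0052,0.0022,0,0.3,-0.5],
  [0.015,0,0,0,0,0],
  [0.012,0,0,0,0,0],
  [0,0,0,0,0,0],
])

```text
t: 40.7
ee_pos: [517.8, -73.0, 80.5]
orientation: [0.942, 1.358, -0.941]
ft_force: [0.2, -0.4, -0.3]
width: 56.2
```

```bash
python3 s.py 4 68.5
```

```text
t 40.7 p [517.8 -73.   80.5] F [ 0.2 -0.4 -0.3] M [-0.026 -0.122 -0.058] w 56.2 q1,q6 [-0.16 -0.52]
tool x [-0.001  0.001 -1.   ] y ang deg 20.5
tilt fix deg (tool) [ 0.   -0.06  0.01]
shift tool mm to (518.3, -74.7, 68.5) [12.  -0.1  1.8]
```

Emit:
carry_out([
  [0.0115,-0.0001,0.0016,0,0,0],
  [0,0,0,0,0,0],
])

```text
t: 40.95
ee_pos: [518.2, -74.3, 67.8]
orientation: [0.942, 1.359, -0.942]
ft_force: [-0.1, -0.5, -0.2]
width: 56.2
```

Emit:
carry_out([
  [0,0,0,0,0,0],
  [0,0,0,0,0,0],
  [0,0,0,0,0,0],
], grip=1.0)

```text
t: 41.32
ee_pos: [518.0, -74.5, 68.1]
orientation: [0.941, 1.36, -0.942]
ft_force: [-2.2, -2.0, 0.2]
width: 33.6
```

```bash
python3 s.py 4 68.5
```

```text
t 41.33 p [518.  -74.5  68.1] F [-2.2 -2.   0.2] M [-0.226  0.412  0.019] w 33.6 q1,q6 [-0.17 -0.52]
tool x [-0.002  0.001 -1.   ] y ang deg 20.5
tilt fix deg (tool) [ 0.   -0.08  0.08]
shift tool mm to (518.3, -74.7, 68.5) [-0.4  0.2  0.3]
```

Emit:
carry_out([
  [0,0,0,8,0,0],
  [0,0,0,8,0,0],
  [0,0,0,0,0,0],
])

```text
t: 41.7
ee_pos: [518.3, -74.5, 68.2]
orientation: [1.154, 1.244, -1.155]
ft_force: [-0.7, -0.0, -3.3]
width: 33.3
```

```bash
python3 mz.py
```

```text
Mz avg 0.416 sd 0.021 F [ 0.3 -0.  -3.2]
t 42.0 p [518.3 -74.6  68.2] F [ 0.6 -0.2 -3.3] M [ 0.012 -0.225  0.398] w 33.4 q1,q6 [-0.17 -0.24]
tool x [-0.  0. -1.] y ang deg 4.2
tilt fix deg (tool) [ 0.   -0.02  0.02]
```

Emit:
carry_out([
  [0,0,0,0,0,0],
  [0,0,0,0,0,0],
  [-0.016,0,0,0,0,0],
  [-0.018,0,0,0,0,0],
  [-0.003,0,0,-4,0,0],
], grip=0.36)

```text
t: 42.62
ee_pos: [519.0, -74.7, 108.8]
orientation: [1.104, 1.274, -1.102]
ft_force: [0.7, 0.3, -0.3]
width: 56.1
```

```bash
sed -i 's/615.3,27.2/615.3,26.9/' s.py; python3 plan.py 2 105 20 7
```

```text
t 42.62 p [519.  -74.7 108.8] F [ 0.7  0.3 -0.3] M [-0.062 -0.089 -0.002] w 56.1 q1,q6 [-0.17 -0.31]
tool x [ 0.001  0.001 -1.   ] y ang deg 8.2
tilt fix deg (tool) [ 0.   -0.04 -0.06]
shift tool mm to (615.3, 26.9, 105.0) [  4.  109.9 -86.7]
dist/row mm 20.0
[[0.0005, 0.0157, -0.0124, -1.7, 0, 0], [0.0005, 0.0161, -0.0119, -1.7, 0, 0], [0.0005, 0.0164, -0.0114, -1.7, 0, 0], [0.0005, 0.0167, -0.011, -1.7, 0, 0], [0.0005, 0.017, -0.0105, -1.7, 0, 0], [0.0005, 0.0173, -0.01, -1.7, 0, 0], [0.0005, 0.0176, -0.0095, -1.7, 0, 0]]
```

Emit:
carry_out([
  [0.0005,0.0157,-0.0124,-1.7,0,0],
  [0.0005,0.0161,-0.0119,-1.7,0,0],
  [0.0005,0.0164,-0.0114,-1.7,0,0],
  [0.0005,0.0167,-0.011,-1.7,0,0],
  [0.0005,0.017,-0.0105,-1.7,0,0],
  [0.0005,0.0173,-0.01,-1.7,0,0],
  [0,0.012,-0.006,-1.7,0,0],
  [0,0,0,0,0,0],
])

```text
t: 43.62
ee_pos: [618.6, 30.9, 107.1]
orientation: [0.938, 1.358, -0.934]
ft_force: [-0.8, 0.1, 0.2]
width: 56.4
```

```bash
python3 s.py 2 68.5
```

```text
t 43.62 p [618.6  30.9 107.1] F [-0.8  0.1  0.2] M [-0.016 -0.113 -0.058] w 56.4 q1,q6 [ 0.03 -0.34]
tool x [ 0.003  0.001 -1.   ] y ang deg 20.9
tilt fix deg (tool) [ 0.    0.03 -0.18]
shift tool mm to (615.3, 26.9, 68.5) [38.5 -4.6  2.5]
```

Emit:
carry_out([
  [0.002,-0.0042,0.0022,0,0,-0.15],
  [0.014,0,0,0,0,0],
  [0.009,0,0,0,0,0],
  [0,0,0,0,0,0],
])

```text
t: 44.12
ee_pos: [613.3, 25.5, 79.7]
orientation: [0.937, 1.361, -0.939]
ft_force: [-0.3, 0.5, 0.5]
width: 56.3
```

```bash
python3 s.py 2 68.5
```

```text
t 44.12 p [613.3  25.5  79.7] F [-0.3  0.5  0.5] M [-0.031 -0.127 -0.041] w 56.3 q1,q6 [ 0.02 -0.34]
tool x [-0.002 -0.001 -1.   ] y ang deg 20.8
tilt fix deg (tool) [ 0.   -0.01  0.12]
shift tool mm to (615.3, 26.9, 68.5) [11.2  2.4 -0.6]
```

Emit:
carry_out([
  [0.0105,0.0024,-0.0006,0,0,0],
  [0,0,0,0,0,0],
])

```text
t: 44.38
ee_pos: [615.4, 26.8, 68.3]
orientation: [0.937, 1.361, -0.94]
ft_force: [0.2, 0.7, 0.8]
width: 56.5
```

Emit:
carry_out([
  [0,0,0,0,0,0],
  [0,0,0,0,0,0],
  [0,0,0,0,0,0],
], grip=1.0)

```text
t: 44.75
ee_pos: [615.4, 26.8, 68.7]
orientation: [0.937, 1.361, -0.94]
ft_force: [-2.5, -1.2, 0.7]
width: 34.0
```

```bash
python3 s.py 2 68.5
```

```text
t 44.75 p [615.4  26.8  68.7] F [-2.5 -1.2  0.7] M [-0.143  0.225  0.027] w 34.0 q1,q6 [ 0.02 -0.34]
tool x [-0.002 -0.001 -1.   ] y ang deg 20.8
tilt fix deg (tool) [ 0.   -0.01  0.15]
shift tool mm to (615.3, 26.9, 68.5) [ 0.2 -0.1 -0.1]
```

Emit:
carry_out([
  [0,0,0,8,0,0],
  [0,0,0,8,0,0],
  [0,0,0,0,0,0],
])

```text
t: 45.12
ee_pos: [615.4, 26.7, 68.7]
orientation: [1.149, 1.246, -1.153]
ft_force: [0.5, -0.4, -1.3]
width: 33.6
```

```bash
python3 mz.py
```

```text
Mz avg 0.408 sd 0.037 F [ 0.3  0.  -1.7]
t 45.42 p [615.4  26.7  68.8] F [-0.7  0.1 -2.1] M [-0.037 -0.215  0.407] w 33.2 q1,q6 [ 0.02 -0.05]
tool x [-0.002 -0.001 -1.   ] y ang deg 4.5
tilt fix deg (tool) [0.   0.06 0.12]
```

Emit:
carry_out([
  [0,0,0,0,0,0],
  [0,0,0,0,0,0],
  [-0.016,0,0,0,0,0],
  [-0.03,0,0,0,0,0],
  [-0.03,0,0,0,0,0],
  [-0.02,0,0,0,0,0],
  [0,0,0,0,0,0],
  [0,0,0,0,0,0],
], grip=0.3)

```text
t: 46.42
ee_pos: [616.6, 26.9, 172.6]
orientation: [1.153, 1.243, -1.151]
ft_force: [-0.2, -0.0, -0.2]
width: 61.8
```

Run:
```python
from h import *
from workcell import ctrl
cv2.imwrite("pics/end.png",cv2.resize(ctrl.get_image("scene")["pixels"][80:330,220:470],(600,600)))
```

```text
(no output)
```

View pics/end.png

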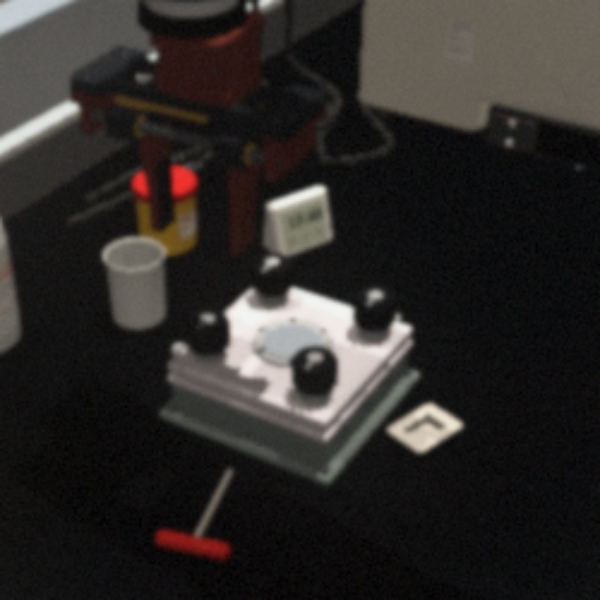

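The picture shows the gripper clear of everything. The cover at about (290,350) is down and level on the chamber, and the beaker, hex key and base mould have not moved.

```bash
python3 -c "
from workcell import ctrl; print(ctrl.close_job())"
```

```text
the job is handed in; nothing more can be done
None
```

I tightened the four screws crosswise in two rounds and handed the job in at about 46.5 s of the 72 s allowed. No verdict was reported, and I had no direct reading of clamping force or cover tilt.

- **First round:** each screw was turned about 30 degrees, screws 1 and 3 first and then 2 and 4, without seating the cover.
- **Second round:** screws 2 and 4 were brought to snug first, then 3 and 1. Screw 4 was run part-way down before screw 2 was finished, and then completed, to keep the cover from tipping. I did this without letting go of screw 4 after its first-round turn.
- **Averaged torque at snug:** the target was 0.48 N m and the limit 0.56.

| Screw | Torque (N m) |
|---|---|
| 1 | 0.473 |
| 2 | 0.476 |
| 3 | 0.494 |
| 4 | 0.467 |

- **Last checks:** I gripped screws 4 and 2 again once all four were tight. They held 0.416 and 0.408 N m, which means about 27 to 29 N or more of clamping. Screws 1 and 3 were not re-checked after release.
- **Final picture:** the cover looks level, the gripper is clear, and the beaker, hex key and base mould look undisturbed. The cassette and petri dish were not checked in that last view.
- **Disagreement:** averaged torque readings scattered by about 0.02 to 0.04 N m. Knob positions from the camera were about 1 to 2 mm off and were corrected from how the gripper seated on each knob.

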